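# Close the cable tidy: turn its cap until the notch meets the pin, then press it home

### The job

Close the round cable tidy on the right side of the desk: push its raised cap round by the lug with a fingertip, either way, until the notch in the cap's edge stands over the steel pin in the rim, then press the cap down until it is fully home, flush with the rim. Only push and press: do not pull the cap up, do not lift or shift the mouse, stapler, jar or charger that lie about, and finish clear of everything.

Things in the scene. Friction and masses are not known exactly. Their poses are not given: they have to be found in the camera images.
- tidy: The cable tidy: an upright white open drum, 120 mm across and 40 mm high, fixed to the desk. Origin: centre of its underside, on the desk; z up, and the cap turns about this z axis. A steel pin 10 mm thick lies level through its rim along the drum's -x direction (radially): it spans 41 to 72 mm from the axis, its top 40 mm above the desk (level with the rim), so its outer end sticks out 12 mm beyond the drum, and its inner end lies under the cap.
- pin (a point): Point on top of the pin, 47 mm from the drum's axis along the drum's -x, 40 mm above the desk. Mind the room: a fixed shelf, underside 0.47 m above the desk, overhangs beyond about x = 0.61 and right of about y = -0.43.
- cap_centre (a point): Centre of the cap's top face, on the turning axis. The cap is a grey disc 108 mm across and 8 mm thick. It starts raised: top face 50 mm above the desk, underside 2 mm above the pin and rim. Pressed home its top face is 40 mm above the desk, level with the rim. A flat boss 29 mm across stands 2 mm above this face round the centre.
- notch (a point): Middle of the notch in the cap's edge, at the cap's top face, 47 mm from the axis. The notch is 16 mm wide, open outwards, 38 to 54 mm from the axis, so it clears the 10 mm pin by 3 mm each side. Away from the notch the pin stops the cap after 2 mm of downward travel (it yields springily, to about 5 mm under a hard 20 N push, and comes back).
- lug (a point): Top middle of the finger lug, an upright block with rounded edges standing on the cap straight across from the notch: 22 to 48 mm from the axis (this point at 35 mm), 12 mm thick round the turn, 21 mm tall above the cap's top face. The cap follows when the lug is pushed sideways (about 1.5 N there) and stops where it is left.
- cap_turn (a joint): Turn of the cap on the drum, rad, growing anticlockwise seen from above. 0 (and every full turn, 6.283) is where the notch stands over the pin; the cap turns freely either way. Starts anywhere between 1.2 and 5.08.
- cap_press (a joint): How far the cap has been pressed down, m: 0 raised as at the start, 0.002 to 0.005 stopped on the pin, 0.010 fully home against a hard stop. It slides stiffly (needs about 3 to 5 N of downward push, anywhere on the cap; it does not tip) and stays where it is left. Negative: pulled up.
- mouse_1: Black computer mouse, 104 x 66 x 37 mm, loose; origin centre of its underside. Leave alone.
- stapler_1: Blue stapler, 34 x 141 x 46 mm, loose, long along its y; origin centre of its underside. Leave alone.
- jar_1: Small white jar with black lid, 52 mm across, 70 mm high, loose; origin centre of its underside. Leave alone.
- charger_1: White plug-in charger, 70 x 46 x 28 mm, loose; origin centre of its underside. Leave alone.

How it is judged:
By the outcome, as a careful person would: the job done as asked, in the order asked, and still so for the second after the job is handed in, with the robot touching nothing.
It also fails if it takes over 64 s, if anything falls off the work surface, if the arm or the gripper's body presses on something with over 40 N, if the wrist force passes 120 N, or if a joint passes its speed limit or range.

### The arm

A 6-joint arm with a two-finger parallel gripper is mounted at the origin on a cart in front of the work surface, level with it; the furniture and walls round the work are solid. World frame = base frame: x ahead of the robot, y to its left, z up, the work surface at z = 0. Lengths are in m, angles in rad, forces in N, time in s.
With the tool pointing down it reaches from about 0.325 to 0.925 m from the base axis. Payload 3.1 kg.
Tool frame: the origin (TCP) lies on the centre line of the jaws, within the pads' length; the fingertips stand 11 mm ahead of it and the grasp point (between the pads) lies 8 mm behind it; z points along the fingers, y is the direction in which the jaws open and shut (so a half turn about z gives the same grasp; the last joint's range is limited). The gripper opens to 85 mm and grips with 20 to 120 N. Pads are 22 mm wide; open, the fingers measure 114 mm over their backs; the gripper's body (76 mm by 85 mm) begins 54 mm behind the grasp point. The pads swing forward as they close: fully open they stand 13 mm farther back than shut.
Start: joints at [1.108, 0.217, 1.613, -0, 1.311, -0.112], TCP at [0.215, 0.587, 0.205] pointing down, gripper open.
Joint ranges: [-2.75, 2.75], [-0.78, 2.1], [0.31, 2.55], [-1.13, 4.27], [0.13, 2.63], [-2.58, 2.58]. Speed limits (rad/s): [2.79, 2.79, 3.14, 3.14, 3.14, 3.14].

### API

Orientations are given as a rotation vector (axis times angle).
In Python, from cell import robot gives the robot as it stands. The module is installed in compiled form; this text tells all that it offers.
- The arm moves only by the tool step_arm, never from a script. Its argument "commands" is a list that holds one entry, the list of rows, each a list of 7 numbers: the closure, from 0 (fully open) to 1 (shut), then the shift along the tool's x, y, z in units of 25 mm (1.0 is 25 mm), then the turn, a rotation vector about the tool's x, y, z in units of 10 degrees (1.0 is 10 degrees). In form: [[[jaw, dx, dy, dz, rx, ry, rz], ...]]. A call has 1 to 12 rows; each row is the pose to reach, as a shift and turn from the pose commanded when the call began, along the tool's axes at that moment; what a row does not reach only later rows make up. A row lasts 1/8 s, in which the tool goes at most 62.5 mm and 10.7 degrees, less where a joint would pass 70% of its speed; a pose out of reach is approached as far as the arm can. A call with a gripper value outside its range is refused whole. The fingers move at their own pace and stop on an object; "squeeze" is the grip in N (left out, the last holds). Time passes only in rows, so rows that repeat a pose let the fingers close. It gives the time, the measured TCP pose, the force and the opening at its end, in the units of the state.
- robot.get_obs(): the state, without advancing time (a new reading comes with each control period).
- robot.capture(name): name is "side" or "top"; returns the picture (400x640x3 uint8, red, green, blue); there is no depth.
- robot.camera_info(name): a dict with "fx", "fy", "cx", "cy" (pixels), "world_from_camera" (4x4, takes a point from camera to world coordinates). Camera axes: x right, y down, z forward; pixel columns grow to the right and rows downward; lengths in m; the calibration is good to about 2 mm. A picture is of the moment at which its call begins. camera_info takes no time and is no camera call.
- robot.hand_in(): hands the job in, once; it reports no verdict.
The state is a dict: "t": time; "joint_positions": joint angles; "dq": joint speeds; "tau": joint torques, N m; "tcp_pos": TCP position; "ee_rot": TCP orientation; "ft_force": force on the tool from outside, world axes, zero at the start; "moment": the same for the moment, N m; "opening": opening from 0.0 (shut) to 1.0 (fully open).
Only numpy, scipy, OpenCV 4.12 (cv2) and the standard library are available. Lean on these libraries where they do the work, as an engineer would, in place of code of your own. Each camera call takes 0.05 s, during which the arm holds its last target.

## Working session

There is one attempt and no reset: what is moved stays moved. The work goes in short steps, Python scripts to look and compute and a tool call to move; the robot and the scene stay as the last step left them, time stands still between calls to the robot, and variables do not carry over. Pictures are saved under pics/ and viewed, and the job is handed in when it is done.

Besides the shell and the picture viewer there is one more tool, called after ">>>" as name(argument=value, ...) on one line, values as JSON. step_arm: Moves the arm, as the interface text tells. Its arguments: {"type":"object","properties":{"commands":{"type":"array","items":{"type":"array","items":{"type":"array","items":{"type":"number"}}}},"squeeze":{"type":"number"}},"required":["commands"]}

```bash
mkdir -p pics
python3 - <<'E'
from cell import robot
import cv2,numpy as np
for n in("side","top"):
    im=robot.capture(n); cv2.imwrite(f"pics/{n}0.png",im[:,:,::-1])
    c=robot.camera_info(n); print(n,c["fx"],c["fy"],c["cx"],c["cy"]); print(np.round(c["world_from_camera"],4))
o=robot.get_obs()
print(o)
E
```

```text
side 412.90190952380925 412.90190952380925 312.65768758992726 203.62380334372241
[[-0.9997 -0.0236  0.002   0.5032]
 [-0.0105  0.3685 -0.9296  0.6216]
 [ 0.0212 -0.9293 -0.3687  0.4367]
 [ 0.      0.      0.      1.    ]]
top 495.8969994006576 495.8969994006576 328.0530615815602 197.02766515286413
[[-1.7000e-03 -9.8800e-01  1.5440e-01  3.0030e-01]
 [-1.0000e+00  1.0000e-03 -4.6000e-03 -2.8170e-01]
 [ 4.4000e-03 -1.5440e-01 -9.8800e-01  1.2366e+00]
 [ 0.0000e+00  0.0000e+00  0.0000e+00  1.0000e+00]]
{'t': 0.1, 'joint_positions': array([ 1.10780982e+00,  2.17680201e-01,  1.61481189e+00,  1.37914272e-05,
        1.31133019e+00, -1.12221777e-01]), 'dq': array([ 0.00071354,  0.00065211, -0.00457377, -0.00038621, -0.00238583,
        0.00157362]), 'tau': array([ 7.62887294e-05, -3.98077905e+01, -3.04969561e+01, -2.27836922e-04,
        4.32594825e-03, -6.24975868e-06]), 'tcp_pos': array([0.21438067, 0.58621281, 0.20377806]), 'ee_rot': array([-0.5480523 , -3.09276223,  0.0033518 ]), 'ft_force': array([-0.26222051, -0.45762221, -0.67682903]), 'moment': array([ 0.02795514, -0.02026428, -0.00244482]), 'opening': 0.9970877151381022}
```

View pics/side0.png

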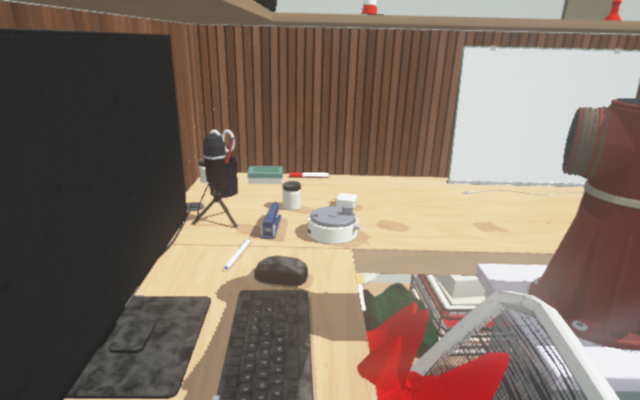

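View pics/top0.png

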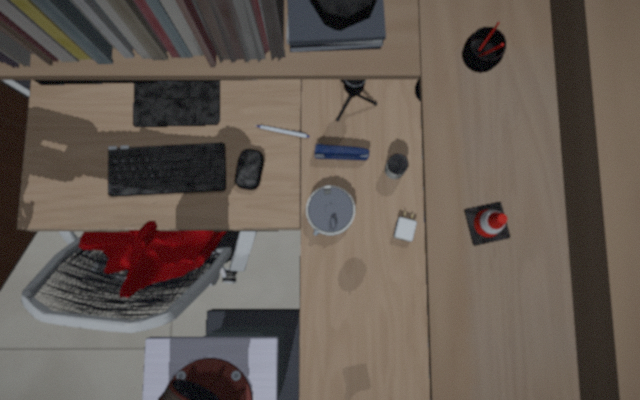

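The side view shows the tidy at about (333,224), with the charger just behind it. In the top view it is at (330,210), with the stapler at (341,152), jar at (397,165), charger at (405,228) and mouse at (249,168). I'll zoom in.

Run:
```python
import cv2
a=cv2.imread("pics/top0.png")[175:245,290:370]; cv2.imwrite("pics/ztop0.png",cv2.resize(a,None,fx=8,fy=8,interpolation=cv2.INTER_CUBIC))
a=cv2.imread("pics/side0.png")[185:255,290:380]; cv2.imwrite("pics/zside0.png",cv2.resize(a,None,fx=8,fy=8,interpolation=cv2.INTER_CUBIC))
```

```text
(no output)
```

View pics/ztop0.png

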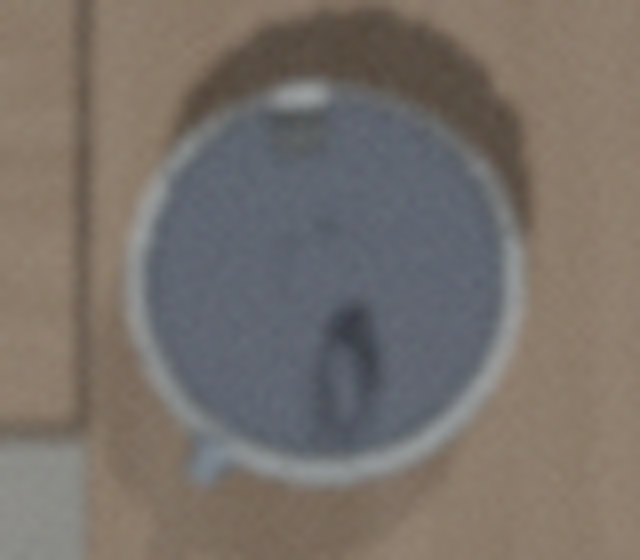

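View pics/zside0.png

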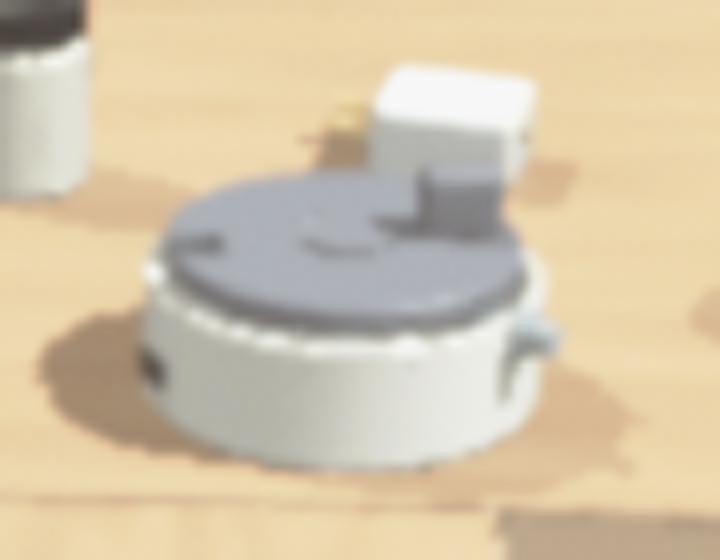

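The top zoom shows the notch at (300,135), the lug at about (347,375) and the pin's outer end at about (205,475). The side zoom has the notch at left (200,243), the lug at right (460,200) and the pin at right (545,335). Next I'll measure them.

```bash
cat > h.py <<'E'
import numpy as np,cv2
from cell import robot
def ray(n,u,v):
    c=robot.camera_info(n);T=np.array(c["world_from_camera"])
    d=T[:3,:3]@np.array([(u-c["cx"])/c["fx"],(v-c["cy"])/c["fy"],1.]);return T[:3,3],d
def onz(n,u,v,z):
    p,d=ray(n,u,v);return p+d*(z-p[2])/d[2]
def tri(a,b):
    (p,d),(q,e)=ray("top",*a),ray("side",*b)
    A=np.stack([d,-e],1);s=np.linalg.lstsq(A,q-p,rcond=None)[0]
    x,y=p+d*s[0],q+e*s[1];return (x+y)/2,np.linalg.norm(x-y)
def proj(n,P):
    c=robot.camera_info(n);T=np.linalg.inv(np.array(c["world_from_camera"]));q=T[:3,:3]@P+T[:3,3]
    return c["fx"]*q[0]/q[2]+c["cx"],c["fy"]*q[1]/q[2]+c["cy"]
zt=lambda x,y:((x+.5)/8-.5+290,(y+.5)/8-.5+175)
zs=lambda x,y:((x+.5)/8-.5+290,(y+.5)/8-.5+185)
E
python3 - <<'E'
from h import *
import numpy as np
im=cv2.imread("pics/top0.png").astype(int)
b,g,r=im[...,0],im[...,1],im[...,2]
m=((b-r>3)).astype(np.uint8); m[:, :300]=0;m[:,362:]=0;m[:180]=0;m[240:]=0
m=cv2.morphologyEx(m,cv2.MORPH_CLOSE,np.ones((5,5),np.uint8));m=cv2.morphologyEx(m,cv2.MORPH_OPEN,np.ones((7,7),np.uint8))
cs,_=cv2.findContours(m,0,1);c=max(cs,key=cv2.contourArea)
h=cv2.convexHull(c)[:,0]
for z in(.05,):
    P=np.array([onz("top",u,v,z)[:2] for u,v in h])
    (cx,cy),rr=cv2.minEnclosingCircle(P.astype(np.float32));print("cap",cx,cy,rr)
e=cv2.fitEllipse(cv2.convexHull(c));print(e, onz("top",*e[0],.05))
# outer rim by zoom reading: left 127 right 524 top 80 bottom 482
print("rim",[onz("top",*zt(x,y),.04).round(4) for x,y in((127,280),(524,280),(325,80),(325,482))])
print("capreading",[onz("top",*zt(x,y),.05).round(4) for x,y in((147,280),(505,280),(325,95),(325,458))])
print("capcentre tri",tri(zt(325,278),zs(345,250)))
print("notch tri",tri(zt(300,135),zs(200,243)),"plane",onz("top",*zt(300,135),.05),onz("side",*zs(200,243),.05))
print("lug tri",tri(zt(347,380),zs(460,177)),"plane",onz("top",*zt(347,380),.071),onz("side",*zs(460,177),.071))
print("pin tri",tri(zt(203,472),zs(545,332)),"plane",onz("top",*zt(203,472),.038),onz("side",*zs(545,332),.038))
E
```

```text
cap 0.4517506957054138 -0.28844738006591797 0.061746496707201004
((329.8437194824219, 210.3822784423828), (46.353389739990234, 48.89354705810547), 22.251968383789062) [ 0.453155   -0.29150314  0.05      ]
rim [array([ 0.4565, -0.2322,  0.04  ]), array([ 0.4564, -0.353 ,  0.04  ]), array([ 0.5183, -0.2926,  0.04  ]), array([ 0.395 , -0.2923,  0.04  ])]
capreading [array([ 0.4552, -0.2387,  0.05  ]), array([ 0.4551, -0.3466,  0.05  ]), array([ 0.5118, -0.2925,  0.05  ]), array([ 0.4014, -0.2922,  0.05  ])]
capcentre tri (array([ 0.45641782, -0.29237839,  0.04391282]), np.float64(0.00026890077904207686))
notch tri (array([ 0.49989077, -0.28487407,  0.04825171]), np.float64(0.00021609702633089683)) plane [ 0.49948808 -0.2848614   0.05      ] [ 0.50001147 -0.28084378  0.05      ]
lug tri (array([ 0.42278526, -0.29859056,  0.06601268]), np.float64(0.0007849101259993194)) plane [ 0.42265318 -0.29856981  0.071     ] [ 0.42349483 -0.2860589   0.071     ]
pin tri (array([ 0.39868789, -0.25539765,  0.03524865]), np.float64(0.00044031114689847047)) plane [ 0.39824483 -0.25542485  0.038     ] [ 0.39961548 -0.24945734  0.038     ]
```

```bash
cat >> h.py <<'E'
from scipy.spatial.transform import Rotation as R
def plan(p,yaw,show=True):
    """tool-frame units to reach TCP p with tool-y yaw (deg), tool down"""
    o=robot.get_obs();R0=R.from_rotvec(o["ee_rot"])
    a=np.radians(yaw);y=np.array([np.cos(a),np.sin(a),0]);z=np.array([0,0,-1.]);x=np.cross(y,z)
    Rt=R.from_matrix(np.stack([x,y,z],1))
    return (R0.inv().apply(np.array(p)-o["tcp_pos"])/.025).round(2),((R0.inv()*Rt).as_rotvec(degrees=True)/10).round(2)
def st():
    o=robot.get_obs();m=R.from_rotvec(o["ee_rot"]).as_matrix()
    print("t",o["t"],"tcp",o["tcp_pos"].round(4),"yawy",np.degrees(np.arctan2(m[1,1],m[0,1])).round(1),"zax",m[:,2].round(3),"F",o["ft_force"].round(1),"q",o["joint_positions"].round(2),"op",round(o["opening"],3))
E
python3 -c "
from h import *
st();print(plan([.40,.15,.22],-20))
for a,b,z in(((405,227),(346,201),.028),((397,163),(291,188),.07)): print(onz('top',*a,z),onz('side',*b,z))"
```

```text
t 0.1 tcp [0.2144 0.5862 0.2038] yawy 69.9 zax [-0.001 -0.002 -1.   ] F [-0.3 -0.5 -0.7] q [ 1.11  0.22  1.61  0.    1.31 -0.11] op 0.997
(array([-12.97, -13.84,  -0.62]), array([-0.01,  0.01,  8.99]))
[ 0.41481663 -0.47537868  0.028     ] [ 0.41425203 -0.43431235  0.028     ]
[ 0.56540425 -0.45334205  0.07      ] [ 0.56384489 -0.41182643  0.07      ]
```

>>> step_arm(commands=[[[1,-1.3,-1.4,-0.1,0,0,0.9],[1,-2.6,-2.8,-0.2,0,0,1.8],[1,-3.9,-4.2,-0.3,0,0,2.7],[1,-5.2,-5.6,-0.4,0,0,3.6],[1,-6.5,-7,-0.5,0,0,4.5],[1,-7.8,-8.4,-0.6,0,0,5.4],[1,-9.1,-9.8,-0.6,0,0,6.3],[1,-10.4,-11.2,-0.6,0,0,7.2],[1,-11.7,-12.5,-0.6,0,0,8.1],[1,-13,-13.8,-0.6,0,0,9],[1,-13,-13.8,-0.6,0,0,9],[1,-13,-13.8,-0.6,0,0,9]]], squeeze=20)

```text
t: 1.6
tcp_pos: [0.4009, 0.1514, 0.2196]
ee_rot: [-2.574, -1.799, 0.001]
ft_force: [-0.8, 0.4, 0.3]
opening: -0.002
```

```bash
python3 -c "
from h import *
st();print(plan([.416,-.2636,.13],-80))"
```

```text
t 1.6 tcp [0.4009 0.1514 0.2196] yawy -20.1 zax [-0.001  0.    -1.   ] F [-0.8  0.4  0.3] q [ 0.2  -0.24  2.03  0.    1.34  0.55] op -0.002
(array([-15.38,   6.27,   3.58]), array([-0.01,  0.  ,  5.99]))
```

>>> step_arm(commands=[[[1,-1.5,0.6,0,0,0,0.6],[1,-3,1.2,0,0,0,1.2],[1,-4.5,1.8,0,0,0,1.8],[1,-6,2.4,0,0,0,2.4],[1,-7.5,3,0.5,0,0,3],[1,-9,3.6,1,0,0,3.6],[1,-10.5,4.2,1.5,0,0,4.2],[1,-12,4.9,2,0,0,4.8],[1,-13.7,5.6,2.8,0,0,5.4],[1,-15.38,6.27,3.58,0,0,6],[1,-15.38,6.27,3.58,0,0,6],[1,-15.38,6.27,3.58,0,0,6]]])

```text
t: 3.1
tcp_pos: [0.4168, -0.2622, 0.1302]
ee_rot: [-3.128, -0.274, 0.001]
ft_force: [0.1, 0.8, 0.6]
opening: -0.005
```

```bash
cat >> h.py <<'E'
def snap(tag):
    for n,(x0,y0,w,h) in(("top",(290,165,90,75)),("side",(275,150,100,75))):
        im=robot.capture(n)[:,:,::-1];cv2.imwrite(f"pics/{n}{tag}.png",im)
        x0,y0={"top":(285,172),"side":(285,178)}[n]
        cv2.imwrite(f"pics/z{n}{tag}.png",cv2.resize(im[y0:y0+75,x0:x0+95],None,fx=8,fy=8,interpolation=cv2.INTER_CUBIC))
Z=lambda n,x,y:((x+.5)/8-.5+285,(y+.5)/8-.5+{"top":172,"side":178}[n])
E
python3 -c "
from h import *
snap('1');st()
o=robot.get_obs()
tip=o['tcp_pos']+[0,0,-.011];print(proj('top',tip),proj('side',tip))"
```

```text
t 3.2 tcp [ 0.4171 -0.2623  0.1309] yawy -79.9 zax [ 0.001  0.    -1.   ] F [-0.2  0.5  0.4] q [-0.7   0.01  1.99  0.    1.14  0.69] op 0.001
(np.float64(317.19081161722795), np.float64(222.26610969130633)) (np.float64(351.6963990069706), np.float64(190.7256488596557))
```

View pics/side1.png

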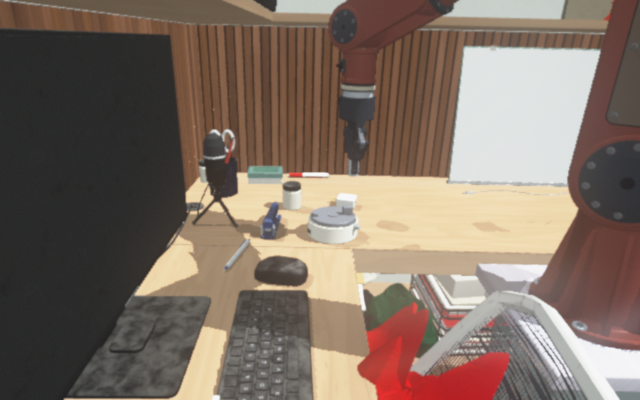

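View pics/top1.png

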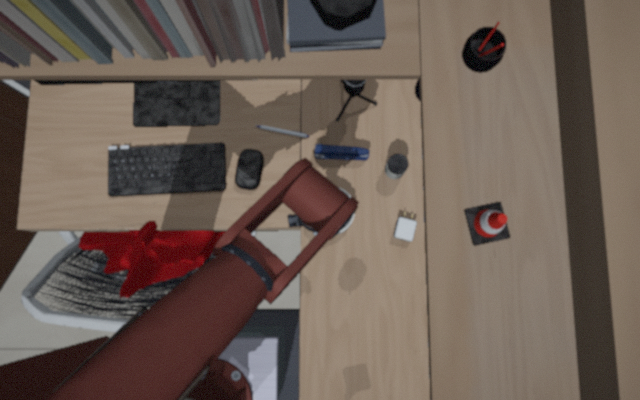

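View pics/zside1.png

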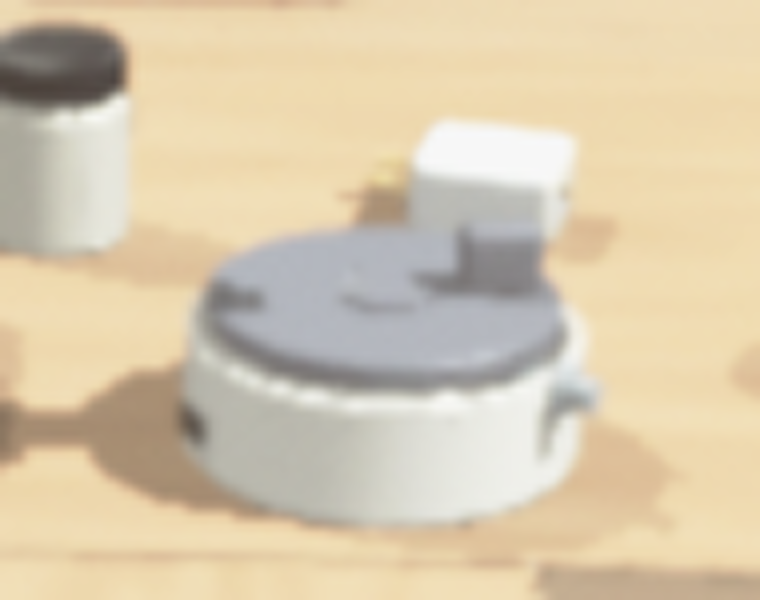

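The fingertips appear at about (353,175) in the side view, but I predicted row 191. I'll check that before going lower.

Run:
```python
from h import *
a=cv2.imread("pics/side1.png")[80:260,270:400];cv2.imwrite("pics/zz.png",cv2.resize(a,None,fx=4.4,fy=3.3*4.4/3.3*0.75,interpolation=cv2.INTER_CUBIC)) if 0 else cv2.imwrite("pics/zz.png",cv2.resize(a[:,:],None,fx=3.3,fy=3.3,interpolation=cv2.INTER_CUBIC))
a=cv2.imread("pics/side1.png")[120:195,310:400];cv2.imwrite("pics/zz2.png",cv2.resize(a,None,fx=8,fy=8,interpolation=cv2.INTER_CUBIC))
```

```text
(no output)
```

View pics/zz2.png

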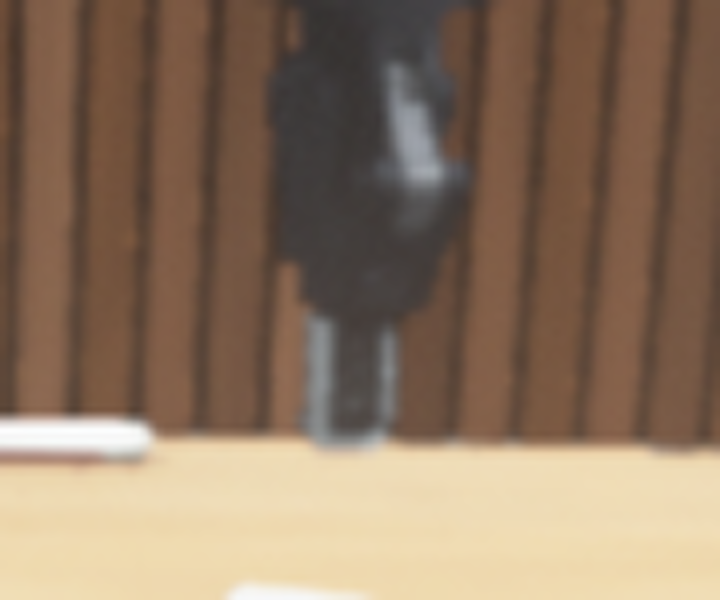

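Run:
```python
from h import *
for z in(.105,.119,.135,.15,.16): print(z,onz("side",353.8,175.6,z).round(3))
# desk edges check / FK check with wrist: 
print(onz("side",*zs(475,95),.028),onz("side",*zs(30,0),.07))
for P in([.4565,-.2925,.04],[.4565,-.2325,0],[.4565,-.2325,.04],[.4565,-.3525,.04]):print(proj("side",np.array(P)))
```

```text
0.105 [ 0.398 -0.423  0.105]
0.119 [ 0.403 -0.379  0.119]
0.135 [ 0.408 -0.328  0.135]
0.15 [ 0.413 -0.281  0.15 ]
0.16 [ 0.416 -0.25   0.16 ]
[ 0.40362084 -0.47052654  0.028     ] [ 0.55923878 -0.44018146  0.07      ]
(np.float64(332.5334044444415), np.float64(217.27143188090488))
(np.float64(332.74733517959385), np.float64(243.4939428890379))
(np.float64(333.4350842523747), np.float64(227.79233058143072))
(np.float64(331.7273665960301), np.float64(207.86649403343998))
```

Run:
```python
from h import *
a=cv2.imread("pics/side0.png").astype(int);b=cv2.imread("pics/side1.png").astype(int)
d=np.abs(a-b).max(2)
print(d[168:200,340:366])
```

```text
[[ 4  5  3  4  4  5  5  9 38 68 82 50 29 44 41 44 40 27 64 41  8  5  4  4
   5  3]
 [ 4  5  5  5  3  4  4 10 39 67 73 41 31 41 40 41 39 33 64 40 10  4  3  3
   5  5]
 [ 4  5  2  5  4  5  4  9 35 63 69 38 30 37 34 39 37 35 66 40  9  4  6  3
   5  3]
 [ 4  4  5  4  4  4  4 14 34 62 66 38 30 40 39 44 41 30 57 36 10  4  5  3
   3  5]
 [ 6  2  4  3  5  4  8 21 42 64 65 33 33 41 44 44 38 28 44 25  5  4  4  5
   5  3]
 [ 4  4  4  5  5  5  4 16 41 65 67 38 29 37 38 36 28 48 35 11  6  5  3  3
   5  5]
 [ 5  5  6  5  6  5  5  5 20 43 57 39 24 30 27 35 55 66 38  9  2  3  6  3
   4  5]
 [ 7  7  6  6  7  5  5  3 10 33 36 35 39 38 31 35 45 44 22  6  7  6  6  5
   4  6]
 [ 5  6  4  6  5  5  6  3  2 11 20 22 23 23 20 15 19 17 10  7  5  6  7  7
   4  6]
 [ 5  4  6  4  5  5  6  4  5  4  4  3  3  2  3  7  9  7  7  6  6  5  6  6
   6  6]
 [ 5  5  6  5  7  6  5  6  5  6  4  5  5  5  5  6  5  6  5  5  7  6  7  6
   6  6]
 [ 5  5  6  4  4  7  5  5  6  5  6  7  6  5  5  6  6  5  6  5  6  5  6  6
   6  6]
 [ 6  5  6  5  6  4  5  6  6  6  7  6  5  5  7  5  6  5  7  6  6  6  6  7
   6  5]
 [ 6  5  6  5  6  5  
[... 856 characters left out ...]
 4  5  5  5  4  6  7  6  6
   6  6]
 [ 6  7  5  5  7  6  4  4  5  7  5  5  6  6  4  6  5  7  6  6  5  6  6  7
   5  4]
 [ 4  4  4  4  4  5  6  7  6  6  6  5  6  7  7  6  7  5  5  5  8  5  6  5
   5  6]
 [ 2  1  1  1  1  1  1  2  3  3  3  4  3  4  5  6  7  6  5  5  5  5  6  5
   5  6]
 [ 1  0  0  0  0  0  0  1  1  1  1  1  1  1  2  3  4  7  6  5  5  5  4  6
   6  5]
 [ 0  0  0  0  0  0  0  0  0  0  0  0  0  0  1  1  4  7  5  4  6  5  5  5
   5  4]
 [ 0  0  0  0  0  0  0  0  0  0  0  0  0  0  1  1  5  5  5  4  5  6  6  6
   6  6]
 [ 1  1  1  1  1  0  1  0  0  0  0  0  0  0  1  2  5  4  6  5  6  5  6  6
   6  6]
 [ 4  3  3  2  2  2  1  1  1  1  1  1  1  1  1  4  7  5  5  5  5  5  6  5
   5  6]]
```

Run:
```python
from h import *
for P in([.61,-.43,.47],[.61,-.2,.47],[.61,.2,.47],[.9,-.43,.47],[.2,-.43,.47]):print(proj("side",np.array(P)),proj("top",np.array(P)))
```

```text
(np.float64(272.0495067257839), np.float64(23.57923235365854)) (np.float64(416.894768772616), np.float64(81.49717068273452))
(np.float64(259.1685318008693), np.float64(18.92609224043619)) (np.float64(275.29639762406737), np.float64(81.49285564523345))
(np.float64(202.22793901108366), np.float64(-1.6432014601779485)) (np.float64(28.153675375050227), np.float64(81.48532427247842))
(np.float64(148.15627744661796), np.float64(20.760713092715093)) (np.float64(411.9259742521014), np.float64(-79.45385441542692))
(np.float64(447.4593664317871), np.float64(27.569733457046112)) (np.float64(424.94201690372324), np.float64(342.1666007775933))
```

>>> step_arm(commands=[[[1,0,0,0.6,0,0,0],[1,0,0,1.2,0,0,0],[1,0,0,1.8,0,0,0],[1,0,0,2.4,0,0,0],[1,0,0,2.4,0,0,0]]])

```text
t: 3.82
tcp_pos: [0.415, -0.2625, 0.0684]
ee_rot: [-3.127, -0.271, 0.005]
ft_force: [-0.5, 0.1, -0.8]
opening: 0.001
```

```bash
python3 -c "
from h import *
snap('2');st()
o=robot.get_obs()
tip=o['tcp_pos']+[0,0,-.011];print(proj('top',tip),proj('side',tip))"
```

```text
t 3.925 tcp [ 0.4164 -0.2637  0.0703] yawy -80.1 zax [-0.  0. -1.] F [ 0.2  0.1 -0.2] q [-0.71  0.1   2.02 -0.    1.02  0.69] op 0.001
(np.float64(318.2398054331329), np.float64(225.19174116374222)) (np.float64(350.46847296865224), np.float64(215.02916205840998))
```

View pics/zside2.png

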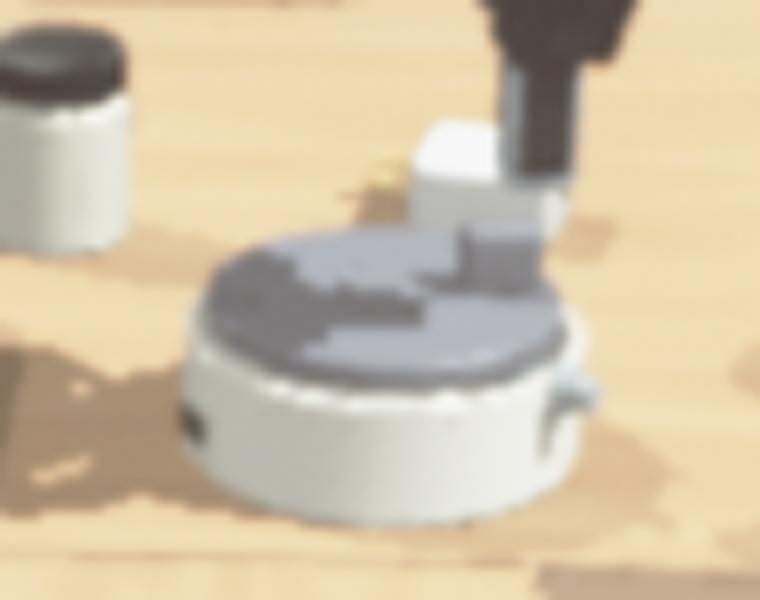

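View pics/ztop2.png

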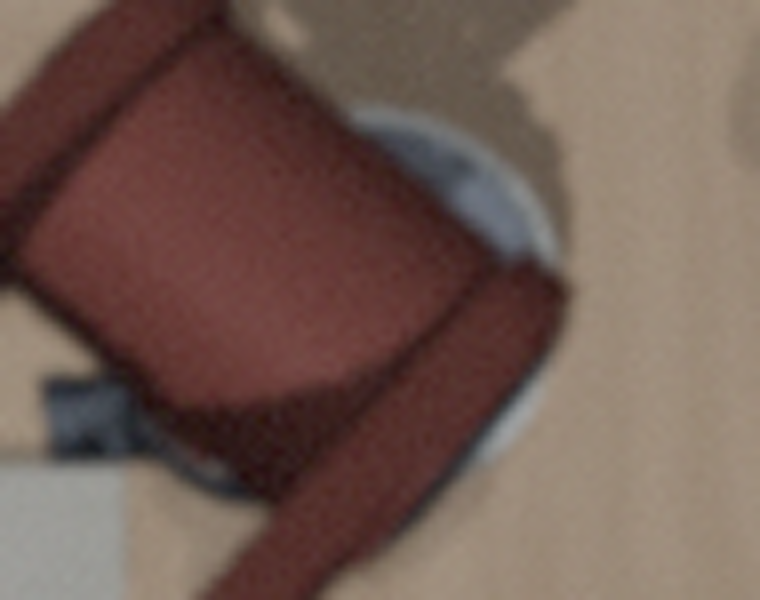

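Run:
```python
from h import *
S=lambda x,y,z:onz("side",*Z("side",x,y),z).round(4)
print("tip ray",S(540,185,.059),S(540,185,.08),S(540,185,.096))
print("finger shadow end edge",S(425,310,.05),S(422,290,.05),S(422,325,.05))
print("lug shadow end",S(415,280,.05), "lug base left",S(460,290,.05),"lug top left corners",S(460,235,.071),S(462,222,.071))
```

```text
tip ray [ 0.4054 -0.3574  0.059 ] [ 0.4108 -0.303   0.08  ] [ 0.415  -0.2615  0.096 ]
finger shadow end edge [ 0.4453 -0.2759  0.05  ] [ 0.4455 -0.291   0.05  ] [ 0.4467 -0.2647  0.05  ]
lug shadow end [ 0.4472 -0.2986  0.05  ] lug base left [ 0.434  -0.2917  0.05  ] lug top left corners [ 0.4355 -0.2837  0.071 ] [ 0.4343 -0.2941  0.071 ]
```

Three cues agree that the shut fingertips stand about 26 mm behind the reported TCP height, not 11 mm ahead of it:
- **Side ray:** the tip is at zoom (540,185), which gives z ≈ 0.096.
- **Shadow:** the finger's shadow on the cap fits that height.
- **Shelf corner:** the known corner projects where it should, so the camera calibration is sound.

I'll go down in small steps, watching force and picture.

>>> step_arm(commands=[[[1,0,0,0.2,0,0,0],[1,0,0,0.4,0,0,0],[1,0,0,0.4,0,0,0]]])

```text
t: 4.3
tcp_pos: [0.4162, -0.2634, 0.0601]
ee_rot: [-3.129, -0.271, 0.001]
ft_force: [-0.1, 0.3, 0.6]
opening: -0.001
```

>>> step_arm(commands=[[[1,0,0,0.2,0,0,0],[1,0,0,0.4,0,0,0],[1,0,0,0.4,0,0,0]]])

```text
t: 4.68
tcp_pos: [0.416, -0.2633, 0.0498]
ee_rot: [-3.129, -0.271, 0.002]
ft_force: [-0.1, -0.1, -0.7]
opening: 0.001
```

```bash
python3 -c "
from h import *
snap('3');st()"
```

```text
t 4.775 tcp [ 0.4164 -0.2636  0.0504] yawy -80.1 zax [-0.  0. -1.] F [0.5 0.1 0.5] q [-0.71  0.13  2.03  0.    0.98  0.69] op 0.003
```

View pics/zside3.png

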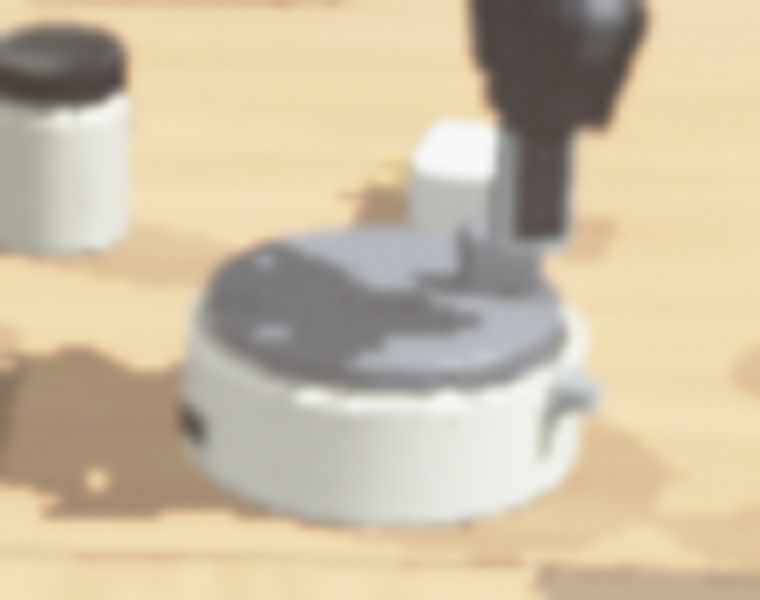

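There is still no force at TCP 0.050, where the text's tip would already be inside the cap. The tip now hides the lug's upper corner at zoom (545,245), so it stands in front of the lug. I'll lower it to a tip height of about 0.062.

>>> step_arm(commands=[[[1,0,0,0.2,0,0,0],[1,0,0,0.4,0,0,0],[1,0,0,0.6,0,0,0],[1,0,0,0.6,0,0,0]]])

```text
t: 5.28
tcp_pos: [0.416, -0.2632, 0.0348]
ee_rot: [-3.129, -0.271, 0.002]
ft_force: [0.4, -0.1, 0.0]
opening: -0.0
```

```bash
python3 -c "
from h import *
snap('4');st()"
```

```text
t 5.375 tcp [ 0.4164 -0.2636  0.0354] yawy -80.1 zax [-0.  0. -1.] F [-0.8  0.1 -0.2] q [-0.71  0.16  2.04  0.    0.94  0.69] op -0.004
```

View pics/zside4.png

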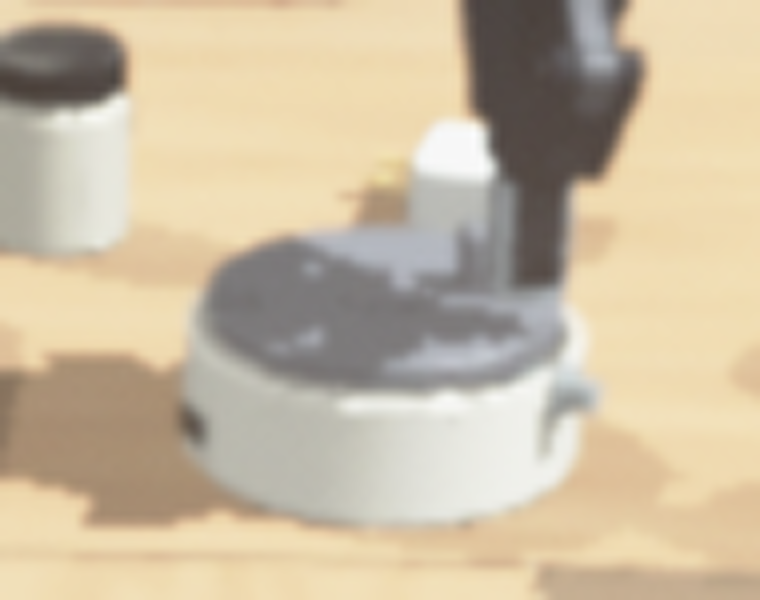

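```bash
cat >> h.py <<'E'
C=np.array([.4565,-.2925])
def lugpose(th,d,z,r=.035):
    a=np.radians(th);rr=np.array([np.cos(a),np.sin(a)]);t=np.array([-np.sin(a),np.cos(a)])
    p=C+r*rr-d*t;return [p[0],p[1],z],th+90
E
python3 -c "
from h import *
st()
rows=[(190,.030),(190,.025),(190,.0215)]+[(190+7*k,.0205) for k in range(1,10)]
for th,d in rows:
    p,yw=lugpose(th,d,.0355);a,b=plan(p,yw);print([1]+a.tolist()+b.tolist(),np.round(p,3))
"
```

```text
t 5.375 tcp [ 0.4164 -0.2636  0.0354] yawy -80.1 zax [-0.  0. -1.] F [-0.8  0.1 -0.2] q [-0.71  0.16  2.04  0.    0.94  0.69] op -0.004
[1, -0.02, 0.22, -0.01, -0.0, 0.0, -0.01] [ 0.417 -0.269  0.036]
[1, -0.02, 0.42, -0.01, -0.0, 0.0, -0.01] [ 0.418 -0.274  0.036]
[1, -0.02, 0.56, -0.01, -0.0, 0.0, -0.01] [ 0.418 -0.277  0.036]
[1, -0.11, 0.77, -0.01, -0.0, 0.0, -0.71] [ 0.417 -0.283  0.036]
[1, -0.18, 0.96, -0.01, -0.0, 0.0, -1.41] [ 0.416 -0.288  0.036]
[1, -0.22, 1.15, -0.01, -0.0, 0.0, -2.11] [ 0.416 -0.293  0.036]
[1, -0.24, 1.35, -0.01, -0.0, 0.0, -2.81] [ 0.416 -0.298  0.036]
[1, -0.24, 1.55, -0.01, -0.0, 0.0, -3.51] [ 0.417 -0.303  0.036]
[1, -0.21, 1.74, -0.01, -0.0, 0.0, -4.21] [ 0.419 -0.307  0.036]
[1, -0.16, 1.94, -0.01, -0.0, 0.0, -4.91] [ 0.421 -0.312  0.036]
[1, -0.08, 2.12, -0.01, -0.0, 0.0, -5.61] [ 0.424 -0.316  0.036]
[1, 0.02, 2.29, -0.01, -0.0, 0.0, -6.31] [ 0.427 -0.32   0.036]
```

>>> step_arm(commands=[[[1,-0.02,0.22,0,0,0,0],[1,-0.02,0.42,0,0,0,0],[1,-0.02,0.56,0,0,0,0],[1,-0.11,0.77,0,0,0,-0.7],[1,-0.18,0.96,0,0,0,-1.4],[1,-0.22,1.15,0,0,0,-2.1],[1,-0.22,1.15,0,0,0,-2.1]]])

```text
t: 6.25
tcp_pos: [0.4161, -0.2932, 0.0356]
ee_rot: [-3.029, -0.834, -0.0]
ft_force: [0.1, 0.5, -0.2]
opening: -0.003
```

```bash
python3 -c "
from h import *
snap('5');st()"
```

```text
t 6.35 tcp [ 0.416  -0.2931  0.0355] yawy -59.2 zax [ 0. -0. -1.] F [-0.1 -0.8  0.3] q [-0.75  0.19  2.   -0.    0.95  0.28] op -0.001
```

View pics/zside5.png

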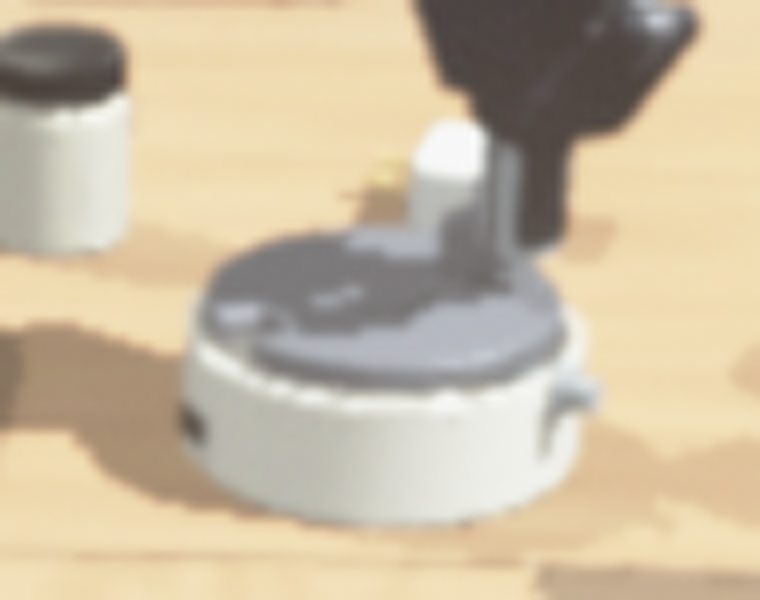

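```bash
python3 -c "
from h import *
p=onz('side',*Z('side',268,322),.05);print(p,np.degrees(np.arctan2(p[1]-C[1],p[0]-C[0])))
for a in (20,25,31):
  q=C+.047*np.array([np.cos(np.radians(a)),np.sin(np.radians(a))]);u,v=proj('side',np.array([*q,.05]));print(a,(u-285+.5)*8-.5,(v-178+.5)*8-.5)
st()
for k in range(1,11):
    th=211+8*k
    p,yw=lugpose(th,.0205,.0355);a,b=plan(p,yw);print([1]+a.tolist()+b.tolist(),np.round(p,3))
"
```

```text
[ 0.49171734 -0.26426911  0.05      ] 38.71632463712946
20 237.69664129889998 304.83163243934587
25 242.9291552057207 310.0410832780865
31 250.71393994617847 316.1023673691777
t 6.35 tcp [ 0.416  -0.2931  0.0355] yawy -59.2 zax [ 0. -0. -1.] F [-0.1 -0.8  0.3] q [-0.75  0.19  2.   -0.    0.95  0.28] op -0.001
[1, -0.1, 0.2, 0.0, 0.0, 0.0, -0.82] [ 0.416 -0.299  0.036]
[1, -0.17, 0.41, 0.0, 0.0, 0.0, -1.62] [ 0.418 -0.304  0.036]
[1, -0.21, 0.63, 0.0, 0.0, 0.0, -2.42] [ 0.42  -0.309  0.036]
[1, -0.22, 0.86, 0.0, 0.0, 0.0, -3.22] [ 0.422 -0.314  0.036]
[1, -0.19, 1.09, 0.0, 0.0, 0.0, -4.02] [ 0.426 -0.319  0.036]
[1, -0.14, 1.3, 0.0, 0.0, 0.0, -4.82] [ 0.43  -0.323  0.036]
[1, -0.06, 1.51, 0.0, 0.0, 0.0, -5.62] [ 0.434 -0.326  0.036]
[1, 0.06, 1.71, 0.0, 0.0, 0.0, -6.42] [ 0.439 -0.329  0.036]
[1, 0.2, 1.89, 0.0, 0.0, 0.0, -7.22] [ 0.444 -0.331  0.036]
[1, 0.36, 2.05, 0.0, 0.0, 0.0, -8.02] [ 0.45  -0.333  0.036]
```

The notch has moved to about zoom (268,322), so the cap is following the push anticlockwise. I'll push on another 80°.

>>> step_arm(commands=[[[1,-0.1,0.2,0,0,0,-0.8],[1,-0.17,0.41,0,0,0,-1.6],[1,-0.21,0.63,0,0,0,-2.4],[1,-0.22,0.86,0,0,0,-3.2],[1,-0.19,1.09,0,0,0,-4],[1,-0.14,1.3,0,0,0,-4.8],[1,-0.06,1.51,0,0,0,-5.6],[1,0.06,1.71,0,0,0,-6.4],[1,0.2,1.89,0,0,0,-7.2],[1,0.36,2.05,0,0,0,-8],[1,0.36,2.05,0,0,0,-8]]])

```text
t: 7.72
tcp_pos: [0.4501, -0.3323, 0.0354]
ee_rot: [-1.785, -2.585, 0.0]
ft_force: [0.2, -0.2, 0.2]
opening: -0.003
```

```bash
python3 -c "
from h import *
snap('6');st()
for k in range(1,6):
    th=291+6*k
    p,yw=lugpose(th,.0205,.0355);a,b=plan(p,yw);print(th,[1]+a.tolist()+b.tolist(),np.round(p,3))
for a in (105,111,117):
  q=C+.047*np.array([np.cos(np.radians(a)),np.sin(np.radians(a))]);u,v=proj('side',np.array([*q,.05]));print(a,(u-285+.5)*8-.5,(v-178+.5)*8-.5)
"
```

```text
t 7.825 tcp [ 0.45   -0.3323  0.0354] yawy 20.7 zax [ 0. -0. -1.] F [-0.1  1.4 -1. ] q [-0.76  0.29  1.88 -0.    0.97 -1.12] op 0.001
297 [1, -0.08, 0.14, -0.0, -0.0, 0.0, -0.63] [ 0.454 -0.333  0.036]
303 [1, -0.15, 0.3, -0.0, -0.0, 0.0, -1.23] [ 0.458 -0.333  0.036]
309 [1, -0.19, 0.47, -0.0, -0.0, 0.0, -1.83] [ 0.463 -0.333  0.036]
315 [1, -0.22, 0.63, -0.0, -0.0, 0.0, -2.43] [ 0.467 -0.332  0.036]
321 [1, -0.23, 0.8, -0.0, -0.0, 0.0, -3.03] [ 0.471 -0.33   0.036]
105 432.81427494902346 349.80433126123285
111 448.8036186984964 348.03402012732363
117 464.0114670962562 345.5752813560657
```

View pics/zside6.png

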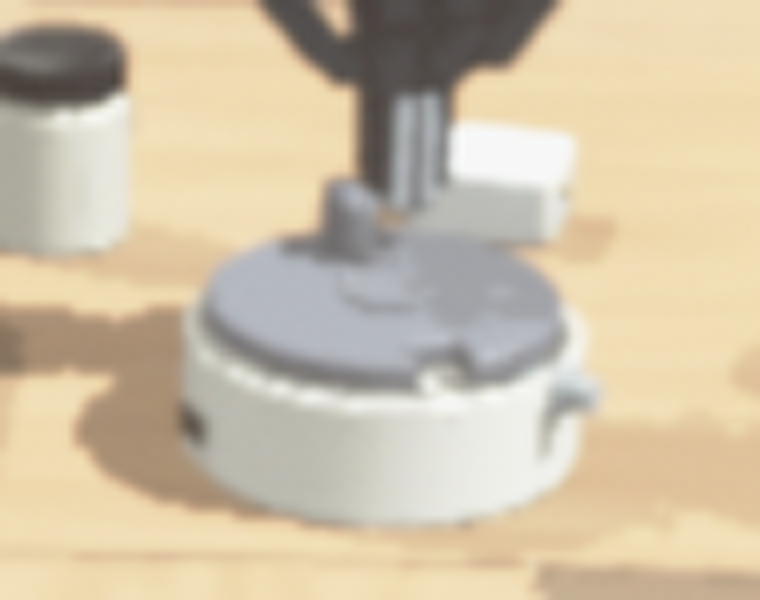

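View pics/ztop6.png

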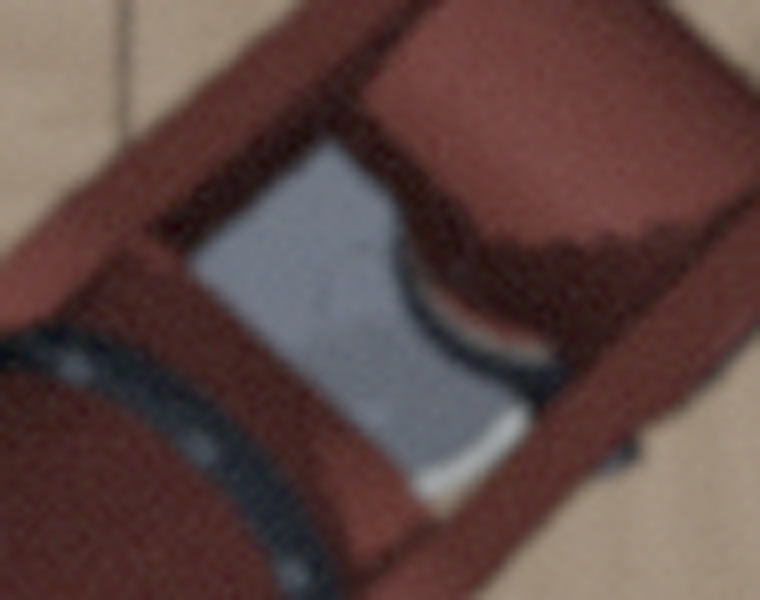

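The side zoom shows the notch at (440,355), about 108–111° as planned, with the lug at (348,215). I'll push 30° more, stopping about 6° short.

>>> step_arm(commands=[[[1,-0.08,0.14,0,0,0,-0.6],[1,-0.15,0.3,0,0,0,-1.2],[1,-0.19,0.47,0,0,0,-1.8],[1,-0.22,0.63,0,0,0,-2.4],[1,-0.23,0.8,0,0,0,-3],[1,-0.23,0.8,0,0,0,-3]]])

```text
t: 8.57
tcp_pos: [0.4708, -0.3306, 0.0356]
ee_rot: [1.055, 2.959, -0.0]
ft_force: [-0.6, -0.5, -0.4]
opening: -0.0
```

```bash
python3 -c "
from h import *
snap('7');st()
P=C+.047*np.array([np.cos(np.radians(147.5)),np.sin(np.radians(147.5))])
for a in (135,141,147.5):
  for r in(.038,.054):
    q=C+r*np.array([np.cos(np.radians(a)),np.sin(np.radians(a))]);u,v=proj('side',np.array([*q,.05]));print(a,r,(u-285+.5)*8-.5,(v-178+.5)*8-.5)
"
```

```text
t 8.675 tcp [ 0.4707 -0.3306  0.0356] yawy 50.7 zax [ 0. -0. -1.] F [ 1.2 -0.4 -0.1] q [-0.73  0.31  1.84 -0.    0.98 -1.62] op 0.001
135 0.038 479.99353325098946 325.1572313332888
135 0.054 521.4500127138208 341.76082564482385
141 0.038 488.43973729962636 321.3314842088273
141 0.054 533.4015754209522 336.2037527917937
147.5 0.038 496.2277844001692 316.78279566629953
147.5 0.054 544.3458803468839 329.6150552726813
```

View pics/zside7.png

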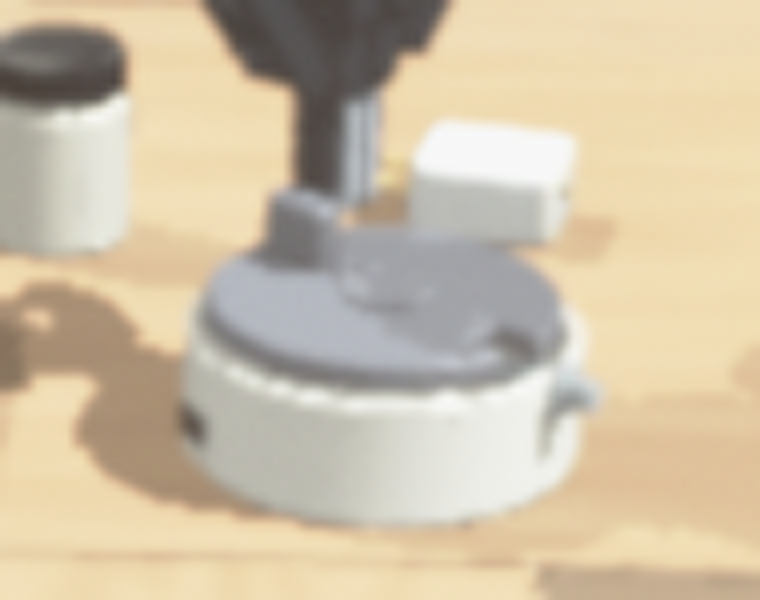

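View pics/ztop7.png

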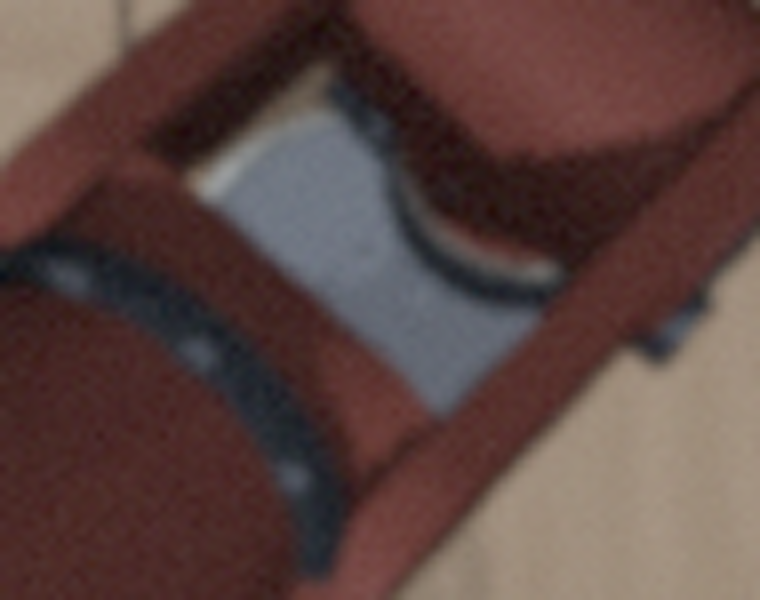

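The notch is at about (518,345) in the side zoom, just short of the pin. I'll back off and swing clear so the top camera can measure it precisely.

```bash
python3 -c "
from h import *
print(plan([.45,0.0,.12],50.7))"
```

```text
(array([ 9.01,  9.72, -3.38]), array([-0.,  0.,  0.]))
```

>>> step_arm(commands=[[[1,0,-0.3,0,0,0,0],[1,0,-0.6,0,0,0,0],[1,0,-0.6,-1,0,0,0],[1,0,-0.6,-2,0,0,0],[1,0,-0.6,-3.3,0,0,0]]])

```text
t: 9.3
tcp_pos: [0.4602, -0.3421, 0.1179]
ee_rot: [-1.053, -2.958, -0.001]
ft_force: [0.0, -0.3, 0.6]
opening: -0.001
```

>>> step_arm(commands=[[[1,1.5,1.7,0,0,0,0],[1,3,3.4,0,0,0,0],[1,4.5,5.1,0,0,0,0],[1,6,6.8,0,0,0,0],[1,7.5,8.5,0,0,0,0],[1,9,10.3,0,0,0,0],[1,9,10.3,0,0,0,0]]])

```text
t: 10.18
tcp_pos: [0.4483, 0.0026, 0.1179]
ee_rot: [-1.043, -2.963, -0.001]
ft_force: [-0.0, -0.7, 0.3]
opening: -0.005
```

```bash
python3 -c "
from h import *
snap('8');st()"
```

```text
t 10.275 tcp [ 0.4491 -0.0005  0.1181] yawy 51.0 zax [ 0.    -0.001 -1.   ] F [ 0.4  0.3 -0.2] q [-0.16 -0.07  2.09 -0.    1.12 -1.05] op 0.002
```

View pics/ztop8.png

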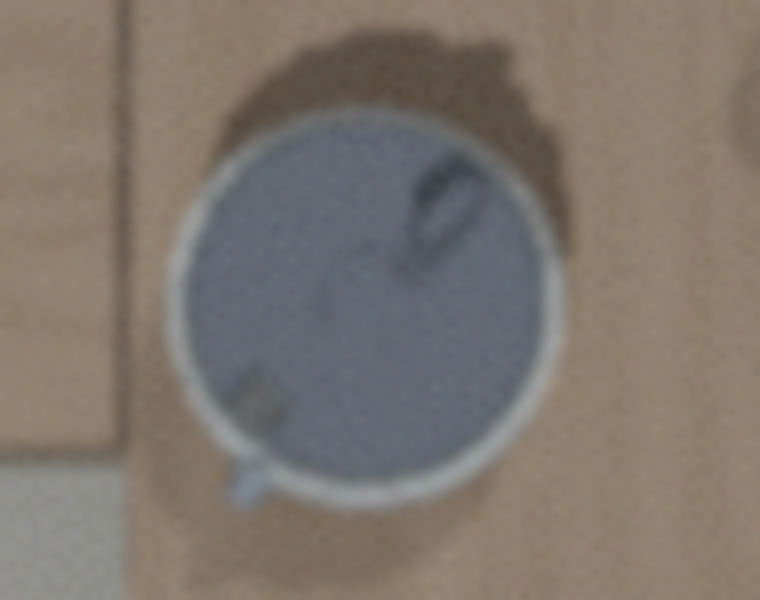

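View pics/zside8.png

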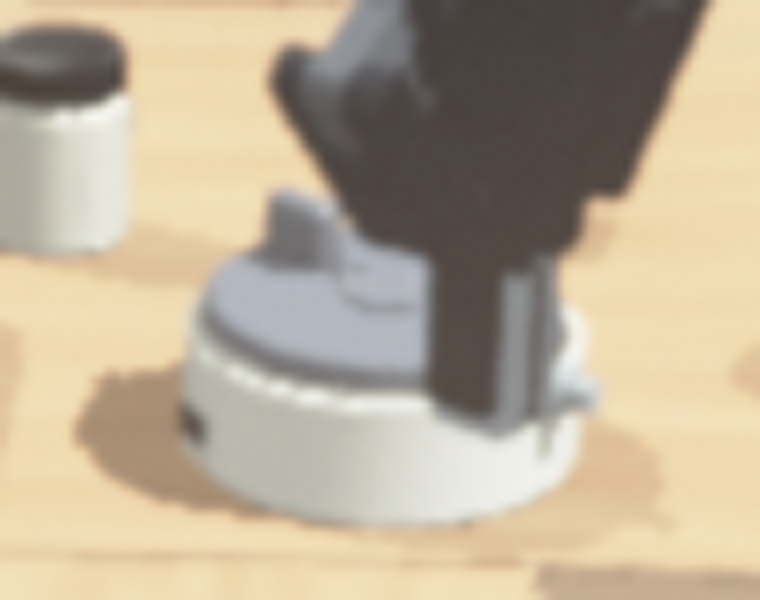

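Run:
```python
from h import *
def ctr(im,box,f,thr):
    x0,y0,x1,y1=box;w=f(im[y0:y1,x0:x1].astype(float));w=np.where(w>thr,w-thr,0)
    m=w>0;n,l,s,_=cv2.connectedComponentsWithStats(m.astype(np.uint8));k=1+np.argmax(s[1:,4]);w=w*(l==k)
    yy,xx=np.mgrid[y0:y1,x0:x1];return (w*xx).sum()/w.sum(),(w*yy).sum()/w.sum(),s[k,4]
def circ(im):
    # outer rim edge via polar gradient on brightness (white rim vs desk), fit circle in plane z=.04
    pts=[]
    return pts
ang=lambda p:np.degrees(np.arctan2(p[1]-C[1],p[0]-C[0]))
for n,box in(("pics/top8.png",(311,215,324,229)),("pics/top0.png",(320,184,336,198))):
    im=cv2.imread(n)
    r=im[box[1]:box[3],box[0]:box[2]].astype(int)
    print(n,"b-r\n",r[...,0]-r[...,2])
    v=ctr(im,box,lambda a:a[...,2]-a[...,0],-8 if 0 else -6);print("notch",v)
im=cv2.imread("pics/top8.png")
r=im[226:238,308:324].astype(int);print("pin b-r\n",r[...,0]-r[...,2]);print(r.sum(2)//3)
```

```text
pics/top8.png b-r
 [[ 17  16  18  17  18  18  15  17  16  17  17  17  16]
 [ 17  16  15  15  17  16  16  18  14  14  16  17  15]
 [ 15  16  16  15  15  18  16  14  15  18  17  17  17]
 [ 15  16  17  15  15  12  12  12  16  15  15  18  17]
 [ 14  16  18  17  13   8  11  11  14  17  14  17  15]
 [ 11  16  13  14   8   6   5   7  11  14  16  17  16]
 [  9   9   8  10   7   5   2   6   5  10  15  17  17]
 [  5   7   8   5   3   4   3   2   7  10  10  17  17]
 [  4   5   4   6   4   4   7   5   2  10  12  15  16]
 [  3   5   6   5   4   2   6   5   8  14  12  18  17]
 [ -4   5   5   5   3   7   4  10  12  15  16  17  16]
 [ -8   2   5   5   7   6   9  13  18  18  16  17  18]
 [-18  -7   2   6   6   7   9  13  17  16  18  18  16]
 [-27 -17  -7   2   8   7  10  10  14  16  16  15  16]]
notch (np.float64(312.6884422110553), np.float64(226.05527638190955), np.int32(40))
pics/top0.png b-r
 [[-21 -23 -22 -23 -20 -16 -15 -14 -14 -12 -14 -19 -18 -17 -21 -18]
 [-22 -20 -19 -16 -13  -7  -4  -3  -4  -2  -4  -7  -6  -9 -10 -15]
 [-20 -13 -10  -8  -3   1   1   3   4   3   2   3   2   0   0  -2]
 [ -9 
[... 1735 characters left out ...]
 119 109 101 103 104 107 107]
 [116 114 115 117 123 129 141 144 140 129 117 109 104 102 103 103]
 [115 114 116 114 116 115 120 130 128 126 125 121 113 106 101 102]
 [114 117 118 117 113 111 115 121 125 126 133 139 132 121 113 108]
 [113 116 116 118 112 109 114 124 135 135 137 146 147 143 134 131]
 [115 116 116 114 114 111 119 130 133 133 130 135 142 145 148 149]
 [114 117 117 115 115 118 125 133 131 124 116 117 123 132 140 145]
 [115 115 116 117 116 117 126 127 121 115 109 107 111 113 122 126]
 [116 115 118 114 116 116 120 121 116 111 109 109 104 104 108 111]
 [114 114 115 115 115 114 114 113 112 111 106 109 104 107 105 106]
 [118 115 117 114 113 113 113 113 109 108 108 112 109 108 108 108]]
```

```bash
cat > meas.py <<'E'
from h import *
def meas(f,zcap=.05,show=True):
    im=cv2.imread(f).astype(np.float32); q=cv2.GaussianBlur(im[...,0]-im[...,2],(0,0),.6)
    g=im.mean(2)
    def samp(a,P):
        m=np.array([proj("top",p) for p in P],np.float32);return cv2.remap(a,m[:,0:1].copy(),m[:,1:2].copy(),cv2.INTER_CUBIC)[:,0]
    # rim centre: brightest along radial lines ~ rim ring mid radius 57mm (z=.04)
    A=np.radians(np.arange(0,360,5)); pts=[]
    rs=np.arange(.048,.068,.0005)
    for a in A:
        s=samp(g,[[C[0]+r*np.cos(a),C[1]+r*np.sin(a),.04] for r in rs]);k=s.argmax()
        if s[k]-np.median(s)>12: pts.append(C+rs[k]*np.array([np.cos(a),np.sin(a)]))
    P=np.array(pts);M=np.c_[2*P,np.ones(len(P))];c=np.linalg.lstsq(M,(P**2).sum(1),rcond=None)[0]
    cen=c[:2];rad=np.sqrt(c[2]+cen@cen);print("rim centre",cen.round(4),"r",rad.round(4),len(P))
    th=np.radians(np.arange(0,360,1.))
    def prof(r0,r1,z):
        return np.mean([samp(q,[[cen[0]+r*np.cos(a),cen[1]+r*np.sin(a),z] for a in th]) for r in np.linspace(r0,r1,5)],0)
    n=prof(.041,.049,zcap);w=np.clip(np.median(n)-4-n,0,None)
    k=w.argmax();d=(np.arange(360)-k+180)%360-180;sel=abs(d)<25
    na=(k+(w*d)[sel].sum()/w[sel].sum())
    p=prof(.064,.070,.038);w=np.clip(p+8,0,None);k=w.argmax();d=(np.arange(360)-k+180)%360-180;sel=abs(d)<15
    pa=(k+(w*d)[sel].sum()/w[sel].sum())
    print(f,"notch",round(na,1),"pin",round(pa,1),"turn deg",round((na-pa+180)%360-180,1))
    return na,pa,cen
if __name__=="__main__":
    import sys
    for f in sys.argv[1:]: meas(f)
E
python3 meas.py pics/top0.png pics/top8.png
```

```text
rim centre [ 0.4564 -0.2922] r 0.0581 59Traceback (most recent call last):
  File "meas.py", line 27, in <module>
    for f in sys.argv[1:]: meas(f)
                           ~~~~^^^
  File "meas.py", line 18, in meas
    n=prof(.041,.049,zcap);w=np.clip(np.median(n)-4-n,0,None)
  File "meas.py", line 17, in prof
    return np.mean([samp(q,[[cen[0]+r*np.cos(a),cen[1]+r*np.sin(a),z] for a in th]) for r in np.linspace(r0,r1,5)],0)
                    ~~~~^^^^^^^^^^^^^^^^^^^^^^^^^^^^^^^^^^^^^^^^^^^^^^^^^^^^^^^^^^^
  File "meas.py", line 6, in samp
    m=np.array([proj("top",p) for p in P],np.float32);return cv2.remap(a,m[:,0:1].copy(),m[:,1:2].copy(),cv2.INTER_CUBIC)[:,0]
                ~~~~^^^^^^^^^
  File "h.py", line 13, in proj
    c=robot.camera_info(n);T=np.linalg.inv(np.array(c["world_from_camera"]));q=T[:3,:3]@P+T[:3,3]
ValueError: time passes only in moves, steps and waits
```

```bash
sed -i 's/^def ray/import functools\n@functools.lru_cache\ndef cinfo(n): return robot.camera_info(n)\ndef ray/; s/c=robot.camera_info(n)/c=cinfo(n)/' h.py; python3 meas.py pics/top0.png pics/top8.png; python3 -c "from h import *;st()"
```

```text
rim centre [ 0.4564 -0.2922] r 0.0581 59
pics/top0.png notch 9.6 pin 147.4 turn deg -137.8
rim centre [ 0.4567 -0.2922] r 0.0582 57
pics/top8.png notch 135.0 pin 147.5 turn deg -12.5
t 10.275 tcp [ 0.4491 -0.0005  0.1181] yawy 51.0 zax [ 0.    -0.001 -1.   ] F [ 0.4  0.3 -0.2] q [-0.16 -0.07  2.09 -0.    1.12 -1.05] op 0.002
```

The rim centre agrees with my estimate, and the fitted radius of 58 mm is right for the rim's middle. The pin is at 147.5° and the notch at 135.0°, so 12.5° remain. The tool's nominal angle was 321° when the lug stood at 315°, so the tool has to go to 333.5°.

```bash
python3 -c "
from h import *
p,y=lugpose(321,.0355,.118);print(plan(p,y),p,y)"
```

```text
(array([ -8.98, -10.31,   0.02]), array([-0.,  0., -0.])) [np.float64(0.46135923476872476), np.float64(-0.3421148953184668), 0.118] 411
```

>>> step_arm(commands=[[[1,-1.5,-1.7,0,0,0,0],[1,-3,-3.4,0,0,0,0],[1,-4.5,-5.1,0,0,0,0],[1,-6,-6.8,0,0,0,0],[1,-7.5,-8.5,0,0,0,0],[1,-9,-10.3,0,0,0,0],[1,-9,-10.3,0,0,0,0],[1,-9,-10.3,1.1,0,0,0],[1,-9,-10.3,2.2,0,0,0],[1,-9,-10.3,3.3,0,0,0],[1,-9,-10.3,3.3,0,0,0]]])

```text
t: 11.65
tcp_pos: [0.4583, -0.3404, 0.0326]
ee_rot: [-1.051, -2.953, -0.005]
ft_force: [-0.5, 0.3, -0.2]
opening: -0.001
```

```bash
python3 -c "
from h import *
st()
for th,d in ((321,.028),(321,.0205),(325,.0205),(329,.0205),(333.5,.0205)):
    p,yw=lugpose(th,d,.0355);a,b=plan(p,yw);print(th,[1]+a.tolist()+b.tolist(),np.round(p,4))"
```

```text
t 11.65 tcp [ 0.4583 -0.3404  0.0326] yawy 50.8 zax [-0.005  0.005 -1.   ] F [-0.5  0.3 -0.2] q [-0.76  0.32  1.85  0.    0.98 -1.65] op -0.001
321 [1, -0.14, 0.32, -0.12, 0.0, -0.04, -0.02] [ 0.4661 -0.3363  0.0355]
321 [1, -0.14, 0.62, -0.12, 0.0, -0.04, -0.02] [ 0.4708 -0.3305  0.0355]
325 [1, -0.19, 0.72, -0.12, 0.0, -0.04, -0.42] [ 0.4734 -0.3294  0.0355]
329 [1, -0.24, 0.83, -0.12, 0.01, -0.04, -0.82] [ 0.4759 -0.3281  0.0355]
333.5 [1, -0.28, 0.95, -0.12, 0.01, -0.04, -1.27] [ 0.4787 -0.3265  0.0355]
```

>>> step_arm(commands=[[[1,0,0,0,0,0,0],[1,0,0,0,0,0,0]]])

```text
t: 11.9
tcp_pos: [0.4623, -0.3433, 0.0373]
ee_rot: [1.051, 2.958, -0.002]
ft_force: [0.5, 0.3, 0.1]
opening: -0.001
```

```bash
python3 -c "
from h import *
st()
for th,d in ((321,.028),(321,.0205),(325,.0205),(329,.0205),(333.5,.0205)):
    p,yw=lugpose(th,d,.0355);a,b=plan(p,yw);print(th,[1]+a.tolist()+b.tolist(),np.round(p,4))"
```

```text
t 11.9 tcp [ 0.4623 -0.3433  0.0373] yawy 50.9 zax [ 0.002 -0.002 -1.   ] F [0.5 0.3 0.1] q [-0.76  0.31  1.84 -0.    0.98 -1.65] op -0.001
321 [1, 0.06, 0.31, 0.07, -0.0, 0.02, -0.01] [ 0.4661 -0.3363  0.0355]
321 [1, 0.06, 0.61, 0.07, -0.0, 0.02, -0.01] [ 0.4708 -0.3305  0.0355]
325 [1, 0.01, 0.71, 0.07, -0.0, 0.02, -0.41] [ 0.4734 -0.3294  0.0355]
329 [1, -0.04, 0.82, 0.07, -0.0, 0.02, -0.81] [ 0.4759 -0.3281  0.0355]
333.5 [1, -0.08, 0.94, 0.07, -0.0, 0.02, -1.26] [ 0.4787 -0.3265  0.0355]
```

>>> step_arm(commands=[[[1,0,0.31,0,0,0,0],[1,0,0.61,0,0,0,0],[1,-0.05,0.71,0,0,0,-0.4],[1,-0.1,0.82,0,0,0,-0.8],[1,-0.14,0.94,0,0,0,-1.25],[1,-0.14,0.94,0,0,0,-1.25],[1,-0.14,0.94,0,0,0,-1.25]]])

```text
t: 12.78
tcp_pos: [0.4791, -0.3259, 0.0356]
ee_rot: [0.724, 3.057, -0.0]
ft_force: [-0.1, -0.1, 0.5]
opening: 0.004
```

```bash
python3 -c "
from h import *
snap('9');st();print(lugpose(333.5,.0205,.0355))"
```

```text
t 12.875 tcp [ 0.4788 -0.3259  0.0355] yawy 63.4 zax [-0.  0. -1.] F [-0.4 -0.6  0.4] q [-0.72  0.32  1.83  0.    0.99 -1.82] op -0.002
([np.float64(0.47867564748731983), np.float64(-0.3264630778716848), 0.0355], 423.5)
```

View pics/zside9.png

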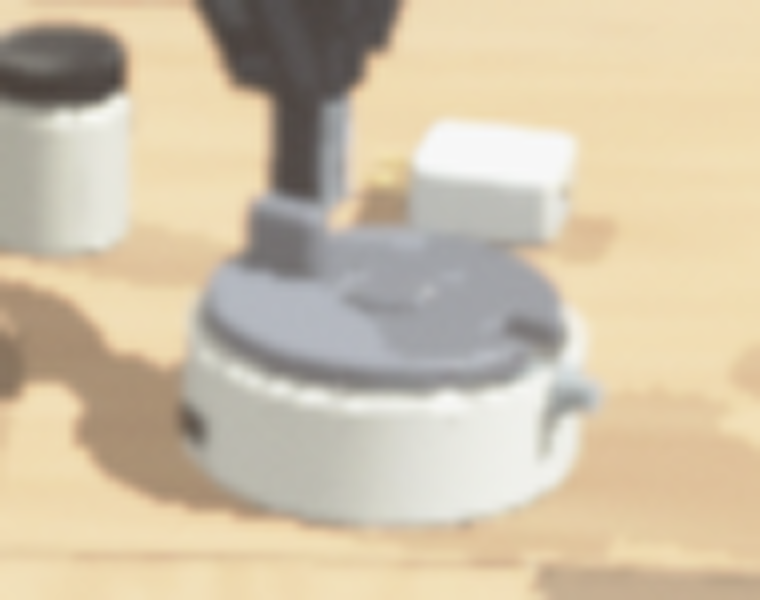

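The notch is now at (538,335), over the pin's line. I'll back off and verify from the top.

>>> step_arm(commands=[[[1,0,-0.3,0,0,0,0],[1,0,-0.6,0,0,0,0],[1,0,-0.6,-1,0,0,0],[1,0,-0.6,-2,0,0,0],[1,0,-0.6,-3.3,0,0,0],[1,1.8,1.1,-3.3,0,0,0],[1,3.6,2.8,-3.3,0,0,0],[1,5.4,4.5,-3.3,0,0,0],[1,7.2,6.2,-3.3,0,0,0],[1,9,8,-3.3,0,0,0],[1,9,8,-3.3,0,0,0]]])

```text
t: 14.25
tcp_pos: [0.365, -0.0437, 0.1172]
ee_rot: [-0.715, -3.057, -0.001]
ft_force: [-0.5, 0.1, 0.1]
opening: 0.001
```

```bash
python3 -c "
from h import *
snap('10');st()"; python3 meas.py pics/top10.png
```

```text
t 14.35 tcp [ 0.3675 -0.0467  0.1183] yawy 63.5 zax [ 0.001 -0.001 -1.   ] F [ 0.4 -0.2  0.1] q [-0.32 -0.27  2.26 -0.    1.15 -1.42] op 0.001
rim centre [ 0.4567 -0.2922] r 0.0581 59
pics/top10.png notch 144.0 pin 147.4 turn deg -3.4
```

View pics/ztop10.png

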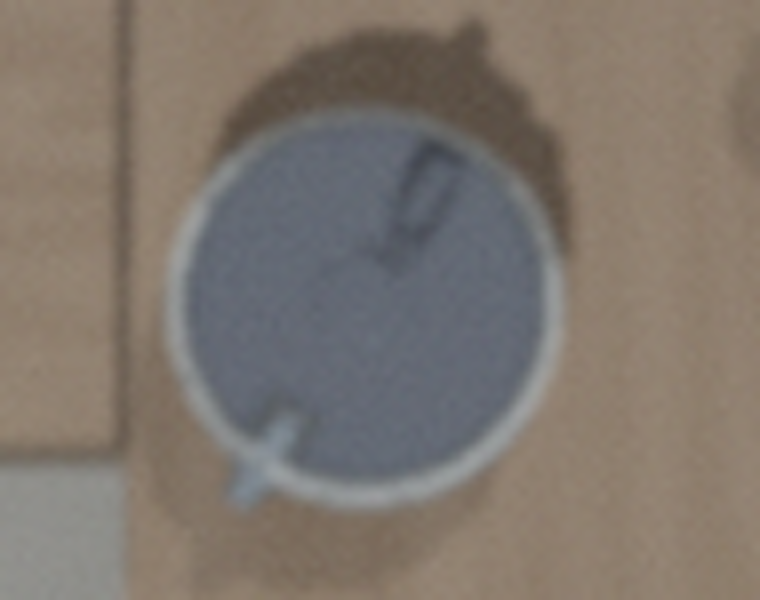

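The pin now shows inside the notch. The notch reading is skewed because the pin fills the notch, so I'll check the gaps on each side and the lug direction.

Run:
```python
from h import *
cen=np.array([.4567,-.2922])
a=np.radians(147.5);u=np.array([np.cos(a),np.sin(a)]);v=np.array([-np.sin(a),np.cos(a)])
M0=None
for f in("pics/top10.png","pics/top8.png"):
    im=cv2.imread(f).astype(np.float32)
    s=np.arange(-14,14.1,1.)
    print(f,s.astype(int))
    for rr in(.036,.040,.043,.046,.049,.052):
        m=np.array([proj("top",np.array([*(cen+rr*u+t*1e-3*v),.05])) for t in s],np.float32)
        w=cv2.remap(im,m[:,0:1].copy(),m[:,1:2].copy(),cv2.INTER_CUBIC)[:,0]
        print(rr,"b-r",(w[:,0]-w[:,2]).round().astype(int),"g",w.mean(1).round().astype(int))
a=cv2.imread("pics/top10.png")[215:240,305:330];cv2.imwrite("pics/zn.png",cv2.resize(a,None,fx=22,fy=22,interpolation=cv2.INTER_CUBIC))
```

```text
pics/top10.png [-14 -13 -12 -11 -10  -9  -8  -7  -6  -5  -4  -3  -2  -1   0   1   2   3
   4   5   6   7   8   9  10  11  12  13  14]
0.036 b-r [16 16 18 18 17 15 14 14 15 15 15 15 15 15 16 15 14 14 15 15 15 16 17 16
 15 14 15 17 19] g [107 107 105 104 103 103 103 102 102 102 102 101 101 101 101 102 104 104
 103 102 101 101 103 105 106 106 107 107 107]
0.04 b-r [16 17 17 17 15 13 12 11 10 10 11 11  9  9 10 10 10 10  9  8  8  9 11 12
 13 16 18 18 17] g [106 104 103 102 102 100  97  96  96  97  99 100 101 101 104 106 107 106
 105 103  99  96  98 100 102 103 105 107 108]
0.043 b-r [17 16 16 17 16 14 12 10  8  8  8  9 11 13 14 15 14 14 14 13 12 11 11 12
 14 15 16 15 15] g [106 104 103 103 102  99  95  94  95  98 103 108 112 116 119 121 119 115
 110 104 100  98  98 101 103 105 106 107 108]
0.046 b-r [16 17 17 17 16 15 13 10  8  8 10 12 15 18 20 20 18 18 16 13 11 10 10 11
 13 16 17 17 18] g [107 105 103 101  99  98  96  94  94  98 105 114 122 127 129 130 130 127
 120 112 103  99  99 101 102 104 106 106 105]
0.049 b-r [15 16 16 16 13 11 10 11 11 12 13 15 17 17 18 18 17 17 17 16 14 12 11 13

[... 1116 characters left out ...]
 107 106 105 105 106 107 106 105 106]
0.046 b-r [ 3  3  3  4  5  6  7  7  5  5  6  8 11 13 15 16 16 16 16 16 17 18 17 16
 16 16 16 17 18] g [ 99 100 101 101  99  98  96  95  95  92  91  91  93  96  99 103 105 106
 106 108 109 108 108 108 109 110 110 109 108]
0.049 b-r [ 6  5  4  3  2  2  4  4  4  6  9 12 14 16 19 19 17 17 17 18 18 17 16 15
 16 18 19 18 16] g [ 99 101 101 101 102 102  99  97  95  95  95  95  96  99 101 102 103 104
 104 104 104 104 104 103 102 102 104 106 106]
0.052 b-r [ 6  5  4  3  3  5  7  7  7  8 10 11 12 14 15 16 16 16 16 16 15 14 12 11
 11 11 10 10  9] g [116 114 110 108 106 105 106 103 102 105 106 106 106 105 104 104 103 104
 104 104 104 104 103 103 104 104 105 108 110]
```

View pics/zn.png

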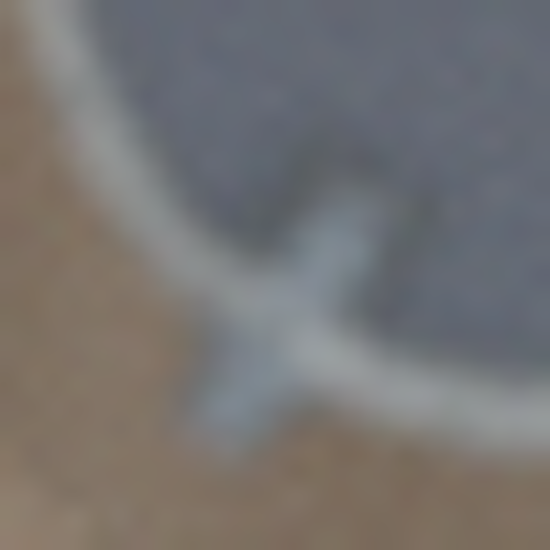

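View pics/zside10.png

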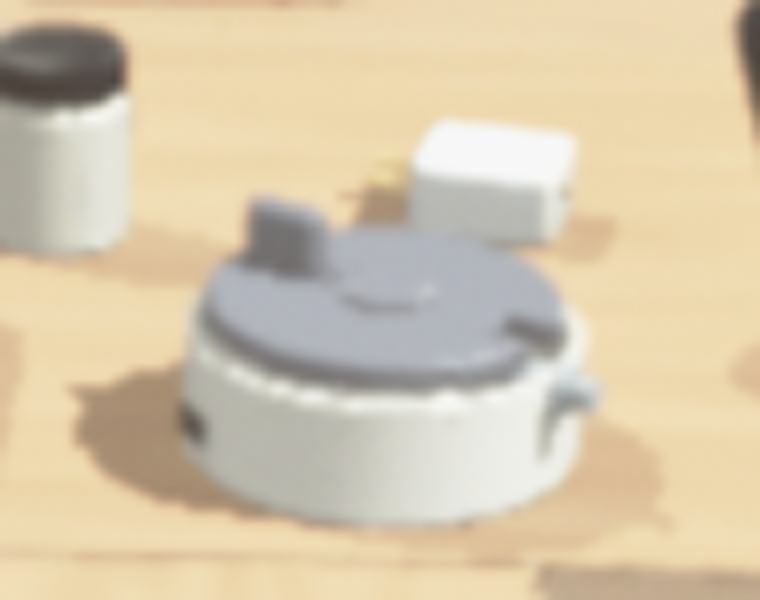

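The dark gaps lie about 6.5–7 mm to each side of the pin line (profile rows 0.043–0.046), so the notch is centred on the pin within about 0.5 mm, against 3 mm of clearance. Next I'll press just beside the centre, on the side away from the lug.

```bash
python3 -c "
from h import *
st();print(plan([.450,-.2878,.118],63.5),plan([.450,-.2878,.04],63.5))"
```

```text
t 14.35 tcp [ 0.3675 -0.0467  0.1183] yawy 63.5 zax [ 0.001 -0.001 -1.   ] F [ 0.4 -0.2  0.1] q [-0.32 -0.27  2.26 -0.    1.15 -1.42] op 0.001
(array([-7.26, -7.16,  0.02]), array([-0.  ,  0.01, -0.  ])) (array([-7.25, -7.16,  3.14]), array([-0.  ,  0.01, -0.  ]))
```

>>> step_arm(commands=[[[1,-1.45,-1.43,0,0,0,0],[1,-2.9,-2.86,0,0,0,0],[1,-4.35,-4.3,0,0,0,0],[1,-5.8,-5.73,0,0,0,0],[1,-7.25,-7.16,0,0,0,0],[1,-7.25,-7.16,0,0,0,0],[1,-7.25,-7.16,0,0,0,0],[1,-7.25,-7.16,1,0,0,0],[1,-7.25,-7.16,2,0,0,0],[1,-7.25,-7.16,2.8,0,0,0],[1,-7.25,-7.16,2.8,0,0,0],[1,-7.25,-7.16,2.8,0,0,0]]])

```text
t: 15.85
tcp_pos: [0.4494, -0.2877, 0.0488]
ee_rot: [0.722, 3.057, -0.001]
ft_force: [-0.2, 0.6, 0.4]
opening: 0.001
```

```bash
python3 -c "
from h import *
snap('11');st()"
```

```text
t 15.95 tcp [ 0.45   -0.2883  0.0494] yawy 63.4 zax [ 0.002 -0.002 -1.   ] F [0.2 0.2 0.5] q [-0.7   0.22  1.94  0.    0.99 -1.81] op -0.003
```

View pics/zside11.png

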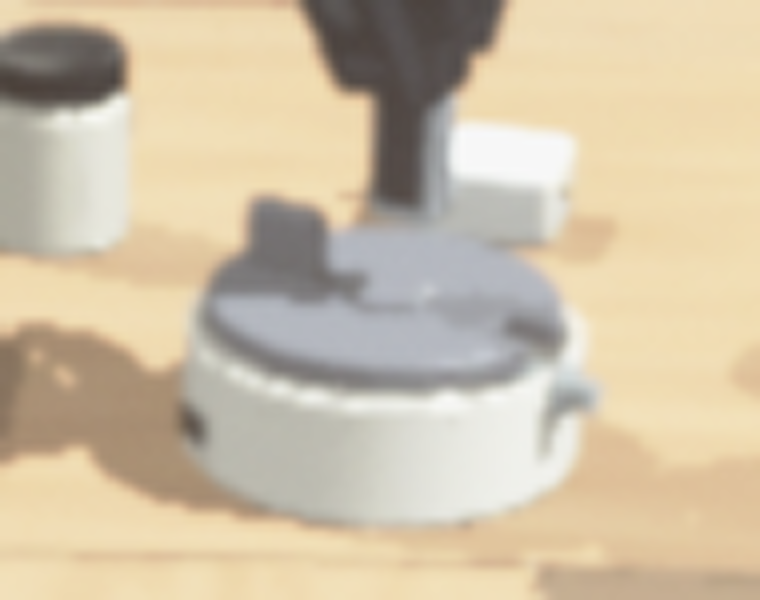

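The tip is at (405,218), above the boss and clear of the lug. Going down now.

>>> step_arm(commands=[[[1,0,0,0.3,0,0,0],[1,0,0,0.6,0,0,0],[1,0,0,0.8,0,0,0],[1,0,0,0.8,0,0,0]]])

```text
t: 16.45
tcp_pos: [0.4485, -0.2873, 0.0271]
ee_rot: [-0.722, -3.056, -0.001]
ft_force: [-0.5, -0.6, -0.5]
opening: 0.001
```

>>> step_arm(commands=[[[1,0,0,0.1,0,0,0],[1,0,0,0.2,0,0,0],[1,0,0,0.2,0,0,0]]])

```text
t: 16.82
tcp_pos: [0.4494, -0.288, 0.0231]
ee_rot: [0.723, 3.057, -0.0]
ft_force: [-0.2, -0.2, 1.8]
opening: 0.003
```

>>> step_arm(commands=[[[1,0,0,0.1,0,0,0],[1,0,0,0.2,0,0,0],[1,0,0,0.2,0,0,0]]])

```text
t: 17.2
tcp_pos: [0.4494, -0.288, 0.0178]
ee_rot: [0.723, 3.057, -0.001]
ft_force: [1.0, -1.2, 0.8]
opening: -0.003
```

>>> step_arm(commands=[[[1,0,0,0.05,0,0,0],[1,0,0,0.08,0,0,0],[1,0,0,0.08,0,0,0]]])

```text
t: 17.58
tcp_pos: [0.4494, -0.288, 0.016]
ee_rot: [0.723, 3.057, -0.0]
ft_force: [-0.3, -0.4, 1.6]
opening: -0.004
```

```bash
python3 -c "
from h import *
snap('12');st()"
```

```text
t 17.675 tcp [ 0.4494 -0.288   0.0161] yawy 63.4 zax [ 0.001 -0.    -1.   ] F [ 1.1 -0.9  0.5] q [-0.7   0.27  1.95  0.    0.92 -1.81] op -0.001
```

View pics/zside12.png

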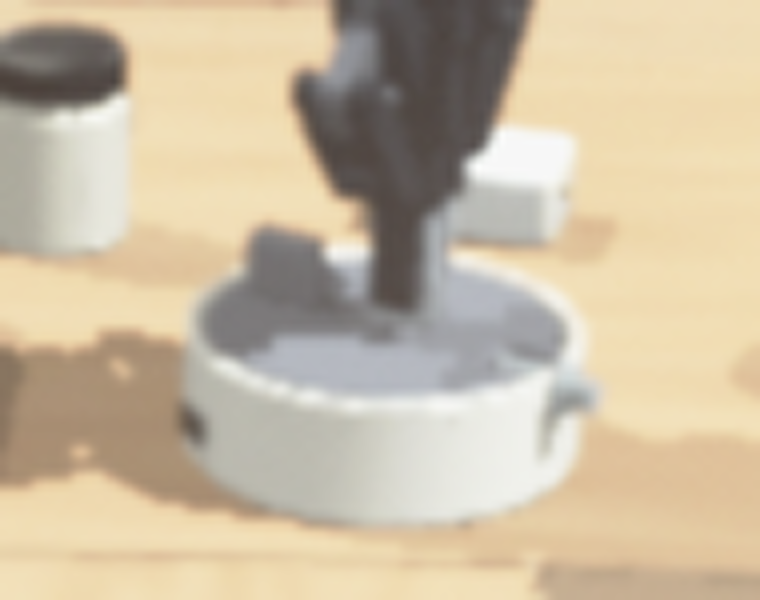

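The cap has sunk into the drum and the pin shows at (525,355). I'll press on to the hard stop.

>>> step_arm(commands=[[[1,0,0,0.04,0,0,0],[1,0,0,0.06,0,0,0],[1,0,0,0.06,0,0,0]]])

```text
t: 18.05
tcp_pos: [0.4494, -0.288, 0.0156]
ee_rot: [-0.722, -3.057, 0.0]
ft_force: [-2.5, 1.6, 8.8]
opening: 0.002
```

>>> step_arm(commands=[[[1,0,0,0.04,0,0,0],[1,0,0,0.06,0,0,0],[1,0,0,0.06,0,0,0]]])

```text
t: 18.42
tcp_pos: [0.4494, -0.288, 0.0155]
ee_rot: [-0.722, -3.057, -0.0]
ft_force: [-4.2, 3.7, 16.9]
opening: -0.001
```

At TCP z = 0.0155 the force rises to 17 N with no more travel, so the cap is on the hard stop. I'll retract and check.

>>> step_arm(commands=[[[1,0,0,-0.3,0,0,0],[1,0,0,-1,0,0,0],[1,0,0,-2.2,0,0,0],[1,0,0,-4,0,0,0],[1,1.5,1.5,-4.5,0,0,0],[1,3,3,-4.5,0,0,0],[1,4.5,4.5,-4.5,0,0,0],[1,6,6,-4.5,0,0,0],[1,7.25,7.3,-4.5,0,0,0],[1,7.25,8.3,-4.5,0,0,0],[1,7.25,8.3,-4.5,0,0,0],[1,7.25,8.3,-4.5,0,0,0]]])

```text
t: 19.92
tcp_pos: [0.3799, -0.0215, 0.1257]
ee_rot: [-0.722, -3.057, 0.001]
ft_force: [-0.4, -0.7, -0.3]
opening: -0.0
```

```bash
python3 -c "
from h import *
snap('13');st()"
```

```text
t 20.025 tcp [ 0.3799 -0.0218  0.1256] yawy 63.3 zax [-0. -0. -1.] F [-1.  -0.8 -0.5] q [-0.24 -0.25  2.23 -0.    1.16 -1.35] op 0.002
```

View pics/zside13.png

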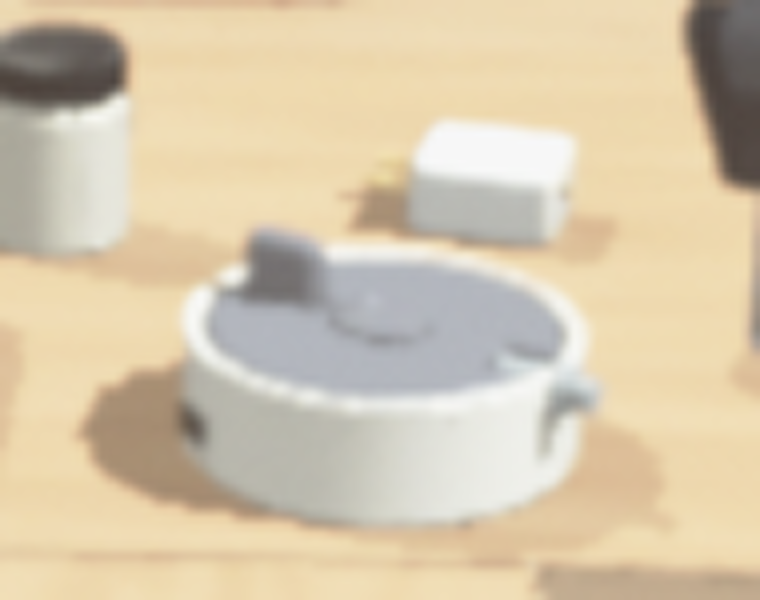

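View pics/ztop13.png

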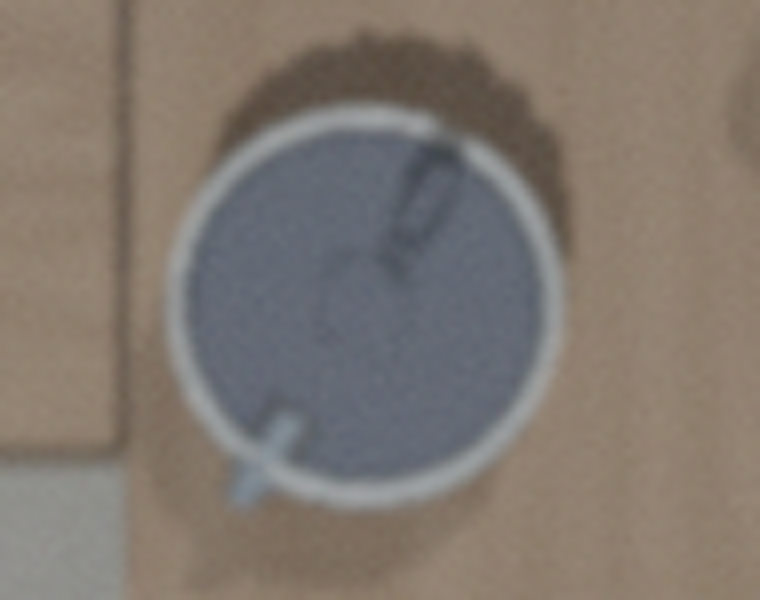

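View pics/top13.png

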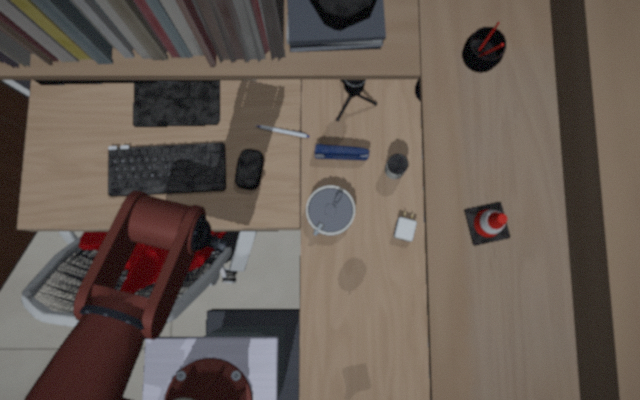

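The side view shows the cap level with the white rim all round, with the pin in the notch at (520,360). The lug top dropped from row 200 to row 232, about 4 px or 10 mm. In the top view the mouse, stapler, jar and charger are still at (249,168), (341,152), (397,165) and (405,228). Handing in.

```bash
python3 -c "
from h import *
a=cv2.imread('pics/top0.png').astype(int);b=cv2.imread('pics/top13.png').astype(int);d=np.abs(a-b).max(2)
for n,(x0,y0,x1,y1) in dict(stapler=(310,140,372,164),jar=(384,150,412,182),charger=(390,208,420,244),mouse=(236,148,264,188)).items(): print(n,(d[y0:y1,x0:x1]>25).sum())
print(robot.hand_in())"
```

```text
stapler 0
jar 0
charger 0
mouse 212
the job is handed in; nothing more can be done
None
```

The cable tidy is closed. I pushed the lug about 138° anticlockwise with the shut fingertips until the notch stood over the pin, then pressed the cap down to its hard stop. I then backed well clear and handed in at about 20 s.

**Checks that agreed:**
- **Alignment:** before pressing, the top view showed the notch centred on the pin within about 0.5 mm, against 3 mm of clearance each side.
- **Fully home:** the cap travelled about 10 mm, then the force rose from 9 to 17 N with no further movement. The final pictures show the cap level with the rim, the pin in the notch and nothing touching.
- **Stapler, jar and charger:** their pixels did not change from first picture to last.

**Checks that failed or disagreed:**
- **Fingertip position:** the shut fingertips stood about 26 mm behind the reported TCP, not 11 mm ahead of it as the text says. I took the height from the side camera and shadows, and the press contact confirmed it.
- **Turn angle:** the first push ended 6° further back than planned because the fingers were thinner than I assumed, so I measured from the top and pushed again. My automatic angle reading after that still said 3.4° short. The pin showing in the notch skewed it, so I went by the gap widths instead.
- **Mouse:** its image patch differed from the first picture. By eye it is at the same place and the arm never went near it; the arm's shadow probably caused the difference, but I did not test that.

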